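Switch the roller door's key-interlocked isolator back on

ROBOT

A 6-joint arm with a two-finger parallel gripper is mounted at the origin on the work surface. World frame = base frame: x ahead of the robot, y to its left, z up, the work surface at z = 0. Lengths are in m, angles in rad, forces in N, time in s.
With the tool pointing down it reaches from about 0.25 to 0.725 m from the base axis. Payload 4 kg.
Tool frame: the origin (TCP) lies on the centre line of the jaws, within the pads' length; the fingertips stand 17 mm ahead of it and the grasp point (between the pads) lies 2 mm behind it; z points along the fingers, x is the direction in which the jaws open and shut, and the axes are right-handed (so a half turn about z gives the same grasp; the last joint's range is limited). The gripper opens to 85 mm and grips with 20 to 120 N. Pads are 22 mm wide; open, the fingers measure 114 mm over their backs; the gripper's body (76 mm by 85 mm) begins 54 mm behind the grasp point. The pads swing forward as they close: fully open they stand 13 mm farther back than shut.
Start: joints at [-1.334, 0.241, 0.005, 1.335, 0, 1.571], TCP at [0.117, -0.486, 0.248] pointing down, gripper open.
Joint ranges: [-2.72, 2.72], [-1.05, 1.87], [-1.09, 1.28], [-1.99, 2.15], [-1.42, 1.44], [-3.14, 3.14]. Speed limits (rad/s): [2.79, 2.79, 3.14, 3.14, 3.14, 3.14].

INTERFACE

Orientations are given as a unit quaternion [x, y, z, w].
In Python, from workcell import bot gives the robot as it stands.
- The arm moves only by the tool jog_arm, never from a script. Its arguments are lists of equal length, an entry for each row: "jaw": the closure, from 0 (fully open) to 1 (shut); "linear": the shift along the tool's x, y, z in m, a list of three; "delta_rot": the turn, a rotation vector about the tool's x, y, z in degrees, a list of three. A call has exactly 8 rows; each row is the pose to reach, as a shift and turn from the pose commanded when the call began, along the tool's axes at that moment; what a row does not reach only later rows make up. A row lasts 1/12 s, in which the tool goes at most 41.7 mm and 7.16 degrees, less where a joint would pass 70% of its speed; a pose out of reach is approached as far as the arm can. A call with a gripper value outside its range is refused whole. The fingers move at their own pace and stop on an object; the grip force is fixed at half the most. Time passes only in rows, so rows that repeat a pose let the fingers close, or fill a call up. It gives the time, the measured TCP pose, the force and the opening at its end, in the units of the state.
- bot.get_obs(): the state, without advancing time (a new reading comes with each control period).
- bot.camera(name): name is "scene" or "side" or "wrist"; returns (picture, depth): 400x640x3 uint8, red, green, blue; 400x640 float32, m along the optical axis (not along the pixel's ray), 0 where there is no reading.
- bot.calibration(name): a dict with "fovy" (degrees; the focal length in pixels is half the picture's height over the tangent of half this angle, whatever the lens; pixels are square), "cx", "cy" (the principal point, pixels), "origin" and "orientation" of the camera in the world. Camera axes: x right, y down, z forward; pixel columns grow to the right and rows downward; lengths in m; the calibration is good to about 2 mm. A picture is of the moment at which its call begins: read the wrist's pose just before it. calibration takes no time and is no camera call; for the wrist camera it gives the pose at the moment of the call.
- bot.job_done(): hands the job in, once; it reports no verdict.
The state is a dict: "clock": time; "joint_pos": joint angles; "joint_vel": joint speeds; "tau": joint torques, N m; "eef_pos": TCP position; "tool_rot": TCP orientation; "ft_force": force on the tool from outside, world axes, zero at the start; "ft_torque": the same for the moment, N m; "grip_width": finger opening in m.
Only numpy, scipy, OpenCV 4.12 (cv2) and the standard library are available. Lean on these libraries where they do the work, as an engineer would, in place of code of your own. Each camera call takes 0.05 s, during which the arm holds its last target.

TASK

The roller door has been serviced, so switch its supply back on at the desk console: take the yellow key out of the parking block, seat it in the brass lock, press it fully home against the spring and turn it clockwise a quarter turn to its stop, which draws the steel bolt clear, then turn the red isolator handle clockwise a quarter turn to its stop. Work by feel: let the key find its slot with a light hand instead of ramming it, and never force the key, or the handle against the bolt. Leave the key standing in the lock, and leave the blue key, screwdriver, meter and spool where they are.

Things in the scene. Friction and masses are not known exactly. Their poses are not given: they have to be found in the camera images.
- console: grey sloping desk console, 300 wide (y) x 200 deep (x), 50 high at its front edge and 92 at the back, fixed; origin under its middle, x towards its high back edge. Its place and yaw vary
- panel: the console's aluminium lid, sloping down by 0.21 rad (12 degrees) towards the console's front (-x). Origin on its surface at the middle; z = the lid's outward normal, x = up the slope, y along the console. Everything on the lid is square to this frame, and the lock and handle turn about its z
- lock: nominal place of the brass interlock lock, 52 x 52, 40 tall: origin on the lid at panel x = -12 mm, y = -65 mm, panel's axes. The lock is clamped through adjusting slots and in truth stands anywhere up to 3 mm off this place in x and in y (never turned). Pushing or prying the key against its top face with over 30 N, or over 80 N in all between key and lock (some 0.4 N m of twist at the stop), is forcing
- keyway (a point): nominal centre of the keyway in the lock's top face (40 mm above the lid), panel's axes; the true one is up to 3 mm off in x and y with the lock: find it by feel. Slot 25.6 (x) x 6.6 (y) with a 12 x 12 square waist for the shank, no lead-in, face 6 thick: the key's bit has 0.8 mm of room on every side
- plunger_top (a point): nominal place of the lock's spring plunger, on the keyway's axis, 9.5 mm below the face: there the key's tip meets it. It gives 5 to 9 N over 6 mm more travel and stops hard with the tip 15.5 mm below the face. The key turns only with its tip over 14.0 mm deep; once turned, the face traps its bit, the tip about 14 mm deep
- rotor_turn (a joint): turn of the steel rotor in the lock, driven by the key (about 0.10 N m), in rad: 0 = slot in line with the keyway (bolt out, isolator locked), 1.57 = stop, turned clockwise seen from outside the lid; it stays where it is left. The bit has about 0.1 rad of play in it, so the key turns a little further than the rotor. Each radian draws the bolt back 10.2 mm
- isolator: rotary isolator at panel x = -12 mm, y = +65 mm: steel plate whose fork takes the 8 mm steel bolt that slides out of the lock's side (+y; over 20 N between plate and bolt is forcing), red round base 58 across, and on top a red bar grip 64 long x 14 thick x 35 high, from 21.5 (top of the base) to 56.5 mm above the lid. Origin on the lid on the turning axis; its y runs along the bar
- isolator_turn (a joint): turn of the isolator in rad: 0 = OFF (bar along the panel's y; the bolt holds it), 1.57 = ON at the stop (bar along the panel's x), clockwise seen from outside the lid; takes about 0.20 N m and stays where it is left
- handle_grip (a point): middle of the red bar grip, on the turning axis, 45 mm above the lid; isolator's axes, which turn with the handle
- key: the yellow key, loose, 58 long, 70 g. Origin at the middle of its tip, z up the shank, x along bit and bow. From the tip up: steel bit 24 (x) x 5 (y) x 8 high, its foot bevelled 0.5 mm, round shank 10 across to 26, yellow bow 40 (x) x 10 (y) x 32 high from z = 26 to 58. It fits the lock either way round. Starts upright in one of the block's two sockets
- key_bow (a point): middle of the yellow bow, 42 mm above the key's tip, key's axes; grasp the bow across its 10 mm
- spare_key: blue key of the same shape for another door, in the block's other socket: leave it (20 mm is too far)
- key_block: black key-parking block, fixed, 60 (x) x 150 (y) x 30 high, origin under its middle; two sockets at y = -37 and +37 mm, 20 deep, 26.5 (y) x 12.5 (x), so a key stands loosely with its x along the block's y. The two keys may stand either way about
- screwdriver: orange-handled screwdriver lying on the bench, bystander
- meter: orange and black test meter, 145 x 75 x 36, bystander
- spool: spool of copper wire, 80 across, 45 high, bystander

How it is judged:
On the way, in this order (a step that is already met when the one before it is completed fails the run):
1. the yellow key is in the keyway, its tip at least 8.5 mm below the lock's face, not yet turned (x of key in the frame of keyway between -0.006 and 0.006 m and y of key in the frame of keyway between -0.006 and 0.006 m and z of key in the frame of keyway below -0.0085 m and value of joint rotor_turn below 0.3 rad), for 0.1 s.
2. the key is turned to its stop (over 1.48 rad) while the isolator is still OFF (x of key in the frame of keyway between -0.006 and 0.006 m and y of key in the frame of keyway between -0.006 and 0.006 m and z of key in the frame of keyway below -0.0115 m and value of joint rotor_turn above 1.48 rad and value of joint isolator_turn below 0.25 rad), for 0.1 s.
3. the isolator is turned to ON (over 1.42 rad) (value of joint isolator_turn above 1.42 rad), for 0.2 s.
At the end, for the whole second after the job is handed in: the yellow key stands in the lock (tip within 6 mm of the nominal axis and over 11.5 mm below the face), turned to over 1.48 rad; the isolator is ON, over 1.42 rad; all released and at rest; blue key, screwdriver, meter and spool within 20 mm of their starts (x of key in the frame of keyway between -0.006 and 0.006 m and y of key in the frame of keyway between -0.006 and 0.006 m and z of key in the frame of keyway below -0.0115 m and value of joint rotor_turn above 1.48 rad and value of joint isolator_turn above 1.42 rad and linear speed of key below 0.02 m/s and velocity of joint isolator_turn below 0.1 rad/s and distance of each of spare_key, screwdriver, meter, spool from where it was at the start of the episode below 0.02 m); the robot touches nothing.
It fails at once if the key is pushed or pried against the lock's top face with more than 30 N (contact force between key and lock_shift_y_c0 above 30 N or contact force between key and lock_shift_y_c1 above 30 N or contact force between key and lock_shift_y_c2 above 30 N or contact force between key and lock_shift_y_c3 above 30 N or contact force between key and lock_shift_y_c6 above 30 N or contact force between key and lock_shift_y_c7 above 30 N or contact force between key and lock_shift_y_c8 above 30 N or contact force between key and lock_shift_y_c9 above 30 N).
It fails at once if the key is forced in the lock with more than 80 N in all (contact force between key and lock above 80 N).
It fails at once if the handle is forced against the bolt with more than 20 N (contact force between isolator and bolt_c0 above 20 N).
It fails at once if the blue key, screwdriver, meter or spool is moved more than 20 mm (distance of any of spare_key, screwdriver, meter, spool from where it was at the start of the episode above 0.02 m).
It also fails if it takes over 72 s, if anything falls off the work surface, if the arm or the gripper's body presses on something with over 40 N, if the wrist force passes 120 N, or if a joint passes its speed limit or range.

## Working session

There is one attempt and no reset: what is moved stays moved. The work goes in short steps, Python scripts to look and compute and a tool call to move; the robot and the scene stay as the last step left them, time stands still between calls to the robot, and variables do not carry over. Pictures are saved under pics/ and viewed, and the job is handed in when it is done.

Besides the shell and the picture viewer there is one more tool, called after "Call:" by a JSON object that holds its "name" and its "arguments". jog_arm: Moves the arm, as the interface text tells. Its arguments: {"type":"object","properties":{"jaw":{"type":"array","items":{"type":"number"}},"linear":{"type":"array","items":{"type":"array","items":{"type":"number"}}},"delta_rot":{"type":"array","items":{"type":"array","items":{"type":"number"}}}},"required":["jaw","linear","delta_rot"]}

```bash
ls; mkdir -p pics; python3 - <<'E'
from workcell import bot
import cv2
print(bot.get_obs())
for n in ["scene","side","wrist"]:
    print(n,bot.calibration(n))
    im,d=bot.camera(n)
    cv2.imwrite(f"pics/{n}0.png",im[:,:,::-1])
    import numpy as np
    np.savez(f"pics/{n}0.npz",im=im,d=d)
print(bot.get_obs()["clock"])
E
```

```text
pics
{'clock': 0.0, 'joint_pos': array([-1.33402956e+00,  2.41436403e-01,  3.73596529e-03,  1.33519339e+00,
        2.11425437e-05,  1.57083933e+00]), 'joint_vel': array([-0.00013937,  0.0013398 , -0.00118495, -0.00019702,  0.00146655,
        0.00126767]), 'tau': array([-5.46057472e-04, -3.72312677e+01,  2.52411389e+01,  1.67614192e-02,
       -3.90978812e-05,  8.44997544e-06]), 'eef_pos': array([ 0.11714824, -0.48547712,  0.2474057 ]), 'tool_rot': array([ 7.85658209e-01, -6.18659905e-01, -8.17446076e-04, -6.57088862e-04]), 'ft_force': array([0.34838385, 0.05167012, 0.306377  ]), 'ft_torque': array([ 0.01084996,  0.04699942, -0.03116495]), 'grip_width': 0.08571441547767832}
scene {'fovy': 57.480097914354005, 'cx': 319.70709484765496, 'cy': 204.12581811672115, 'origin': array([1.27346001, 0.20051756, 0.62042947]), 'orientation': array([ 0.53939042,  0.71009394, -0.35509271, -0.28059532])}
side {'fovy': 47.51539454500003, 'cx': 325.84005563502626, 'cy': 195.1699527907752, 'origin': array([ 0.25069805, -0.82674137,  0.88502491]), 'orientation': array([ 0.89880753, -0.14229319,  0.07266959, -0.40818722])}
wrist {'fovy': 58.69996470980414, 'cx': 317.73787089197583, 'cy': 199.17007335569988, 'origin': array([ 0.18911402, -0.46827751,  0.37453868]), 'orientation': array([ 0.77742343, -0.61169246, -0.09134223,  0.11446285])}
0.15
```

View pics/scene0.png

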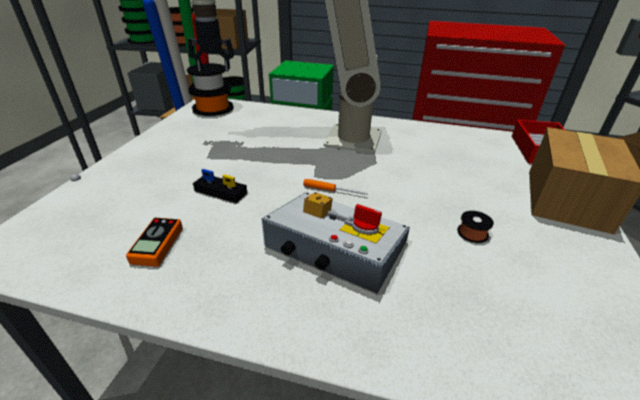

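View pics/side0.png

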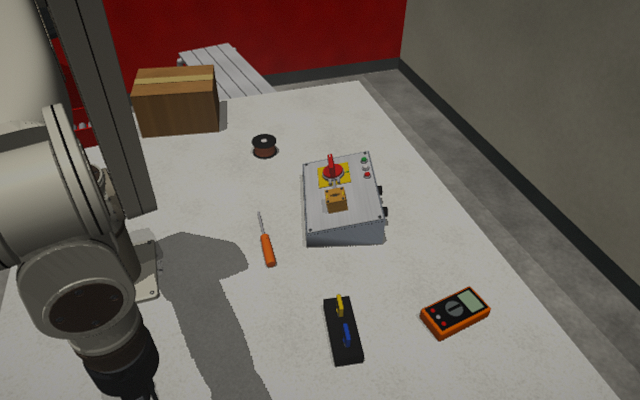

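View pics/wrist0.png

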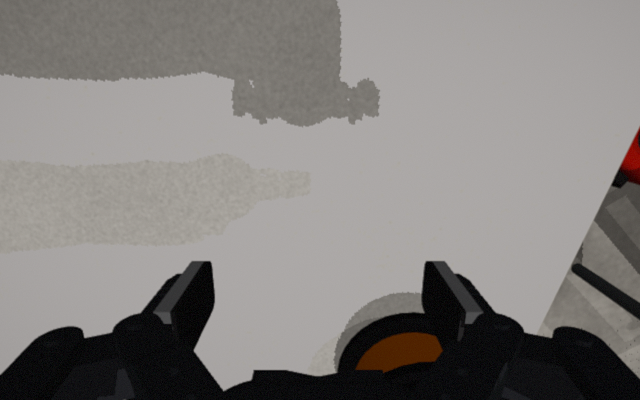

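```bash
cat > h.py <<'E'
import numpy as np, cv2
from scipy.spatial.transform import Rotation as R
def load(n,cal=None):
    z=np.load(f"pics/{n}.npz"); return z['im'],z['d']
def cloud(d,c):
    h,w=d.shape; f=h/2/np.tan(np.radians(c['fovy'])/2)
    v,u=np.mgrid[:h,:w]
    P=np.stack([(u-c['cx'])/f*d,(v-c['cy'])/f*d,d],-1)
    W=P@R.from_quat(c['orientation']).as_matrix().T+c['origin']
    W[d<=0]=np.nan
    return W
def proj(p,c):
    p=np.atleast_2d(p);f=200/np.tan(np.radians(c['fovy'])/2)
    q=(p-c['origin'])@R.from_quat(c['orientation']).as_matrix()
    return np.c_[q[:,0]/q[:,2]*f+c['cx'],q[:,1]/q[:,2]*f+c['cy']]
E
python3 - <<'E'
from h import *
from workcell import bot
im,d=load("scene0");c=bot.calibration("scene");W=cloud(d,c)
cs=bot.calibration("side");ims,ds=load("side0");Ws=cloud(ds,cs)
for n,Wn,px in [("scene",W,[(230,180),(228,178),(208,173),(218,190),(318,205),(367,215),(290,225),(385,238),(264,216),(406,229),(305,195),(155,240),(320,185),(475,225),(350,340)]),
 ("side",Ws,[(340,300),(347,325),(340,195),(333,165),(312,170),(312,225),(375,215),(365,160),(265,240),(263,145),(455,310),(500,380)])]:
    for u,v in px: print(n,u,v,np.round(Wn[v,u],4))
cv2.imwrite("pics/c1.png",cv2.resize(im[150:290,180:420],None,fx=3.3,fy=3.3,interpolation=cv2.INTER_CUBIC)[:,:,::-1])
cv2.imwrite("pics/c2.png",cv2.resize(ims[140:380,240:400],None,fx=2.5,fy=2.5,interpolation=cv2.INTER_CUBIC)[:,:,::-1])
E
```

```text
scene 230 180 [ 0.4873 -0.2681  0.0573]
scene 228 178 [ 0.4861 -0.2742  0.0622]
scene 208 173 [ 0.4752 -0.3438  0.0604]
scene 218 190 [ 0.5061 -0.3006  0.0289]
scene 318 205 [0.5979 0.0221 0.1067]
scene 367 215 [0.6067 0.1408 0.109 ]
scene 290 225 [ 0.6677 -0.0248  0.0897]
scene 385 238 [0.628  0.1894 0.069 ]
scene 264 216 [ 0.5456 -0.1453 -0.0024]
scene 406 229 [0.56   0.2343 0.0514]
scene 305 195 [ 0.4946 -0.0422  0.0543]
scene 155 240 [ 0.7477 -0.3366  0.0354]
scene 320 185 [ 0.3829 -0.0294  0.019 ]
scene 475 225 [0.4868 0.4007 0.0443]
scene 350 340 [ 0.8587  0.1588 -0.0029]
side 340 300 [ 0.4787 -0.2752  0.066 ]
side 347 325 [ 0.4723 -0.3367  0.0632]
side 340 195 [0.5782 0.0066 0.1086]
side 333 165 [0.6038 0.1366 0.1065]
side 312 170 [0.5594 0.1952 0.0554]
side 312 225 [ 0.4926 -0.0223  0.0516]
side 375 215 [ 0.6452 -0.0726  0.0893]
side 365 160 [0.7033 0.1402 0.0996]
side 265 240 [ 0.3689 -0.01    0.0222]
side 263 145 [0.4513 0.3803 0.0447]
side 455 310 [ 0.7186 -0.3605  0.0405]
side 500 380 [ 0.7428 -0.5137 -0.003 ]
```

View pics/c1.png

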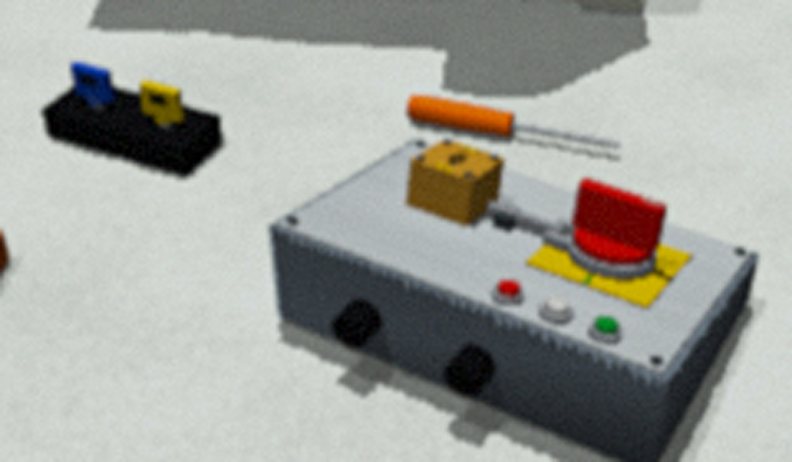

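View pics/c2.png

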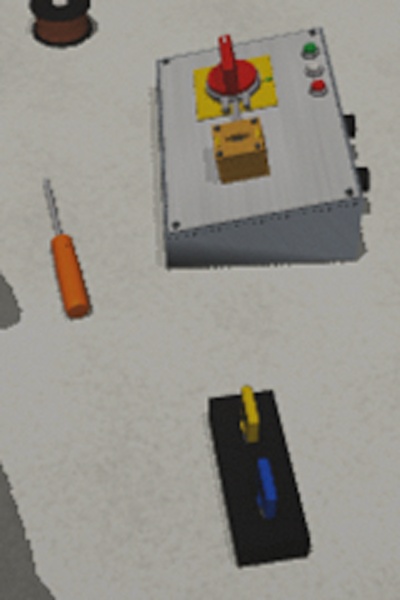

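```bash
cat >> h.py <<'E'
def toolrot(yaw_deg, base=np.eye(3)):
    # tool x at yaw in base frame, z = -base z
    a=np.radians(yaw_deg); x=np.array([np.cos(a),np.sin(a),0]); z=np.array([0,0,-1.]); y=np.cross(z,x)
    return base@np.c_[x,y,z]
def delta(bot,p,Rt):
    o=bot.get_obs(); Rc=R.from_quat(o['tool_rot']).as_matrix()
    print("clock",o['clock'],"lin",np.round((Rc.T@(np.array(p)-o['eef_pos']))*1e3,2),"mm rot",np.round(np.degrees(R.from_matrix(Rc.T@Rt).as_rotvec()),2))
def look(bot,n,tag):
    im,d=None,None
    c=bot.calibration(n); im,d=bot.camera(n)
    np.savez(f"pics/{tag}.npz",im=im,d=d,**{k:c[k] for k in c}); cv2.imwrite(f"pics/{tag}.png",im[:,:,::-1])
    return im,d,c
E
python3 - <<'E'
from h import *
from workcell import bot
o=bot.get_obs();c=bot.calibration("wrist")
Rt=R.from_quat(o['tool_rot']).as_matrix()
print("cam in tool",Rt.T@(c['origin']-o['eef_pos']),"fwd",Rt.T@R.from_quat(c['orientation']).as_matrix()[:,2])
delta(bot,[0.485,-0.272-0.10,0.22],toolrot(-7))
E
```

```text
cam in tool [-0.000136   -0.07397876 -0.12702487] fwd [-4.37581685e-05  2.89712458e-01  9.57113729e-01]
clock 0.15 lin [ -24.12 -384.2    27.66] mm rot [-5.000e-02  8.000e-02 -6.943e+01]
```

```bash
python3 - <<'E'
from h import *
from workcell import bot
delta(bot,[0.483,-0.272-0.03,0.19],toolrot(-7))
E
```

```text
clock 0.15 lin [ -92.59 -398.67   57.77] mm rot [-5.000e-02  8.000e-02 -6.943e+01]
```

Call:
{"name": "jog_arm", "arguments": {"jaw": [0,0,0,0,0,0,0,0], "linear": [[-0.009,-0.039,0.005],[-0.019,-0.079,0.011],[-0.028,-0.119,0.017],[-0.037,-0.159,0.023],[-0.046,-0.199,0.029],[-0.055,-0.239,0.035],[-0.064,-0.279,0.041],[-0.073,-0.319,0.047]], "delta_rot": [[0,0,-7],[0,0,-14],[0,0,-21],[0,0,-28],[0,0,-35],[0,0,-42],[0,0,-49],[0,0,-56]]}}

```text
clock: 0.82
eef_pos: [0.4117, -0.3389, 0.2008]
tool_rot: [0.985, -0.174, -0.0, -0.0]
ft_force: [0.3, 0.1, 1.0]
grip_width: 0.0856
```

```bash
python3 - <<'E'
from h import *
from workcell import bot
delta(bot,[0.483,-0.272-0.03,0.19],toolrot(-7))
E
```

```text
clock 0.8167 lin [ 54.31 -59.11  10.77] mm rot [ -0.     0.02 -13.08]
```

Call:
{"name": "jog_arm", "arguments": {"jaw": [0,0,0,0,0,0,0,0], "linear": [[0.02,-0.022,0.004],[0.04,-0.044,0.008],[0.0543,-0.059,0.011],[0.0543,-0.059,0.011],[0.0543,-0.059,0.011],[0.0543,-0.059,0.011],[0.0543,-0.059,0.011],[0.0543,-0.059,0.011]], "delta_rot": [[0,0,-6],[0,0,-12],[0,0,-13],[0,0,-13],[0,0,-13],[0,0,-13],[0,0,-13],[0,0,-13]]}}

```text
clock: 1.48
eef_pos: [0.4808, -0.3046, 0.1906]
tool_rot: [0.998, -0.066, 0.0, 0.0]
ft_force: [-0.7, 0.5, -0.5]
grip_width: 0.0856
```

```bash
python3 - <<'E'
from h import *
from workcell import bot
print(bot.get_obs())
im,d,c=look(bot,"wrist","w1")
E
```

```text
{'clock': 1.4833, 'joint_pos': array([-5.64682154e-01,  4.06516619e-01,  8.71285276e-02,  1.25129866e+00,
       -1.12377250e-04,  1.13772006e+00]), 'joint_vel': array([-0.00125926, -0.00291733,  0.00040328, -0.00195662,  0.00117967,
        0.00018172]), 'tau': array([ 2.55751815e-01, -4.43264508e+01,  2.46735817e+01, -1.84294782e-03,
        1.04541768e-02, -2.20642455e-04]), 'eef_pos': array([ 0.48083403, -0.30464231,  0.19059935]), 'tool_rot': array([ 9.97835764e-01, -6.57554671e-02,  2.12277082e-05,  7.55533344e-05]), 'ft_force': array([-0.73759896,  0.49045529, -0.51652862]), 'ft_torque': array([-5.14304355e-03, -3.19332041e-05,  3.49787034e-02]), 'grip_width': 0.08562716954122157}
```

View pics/w1.png

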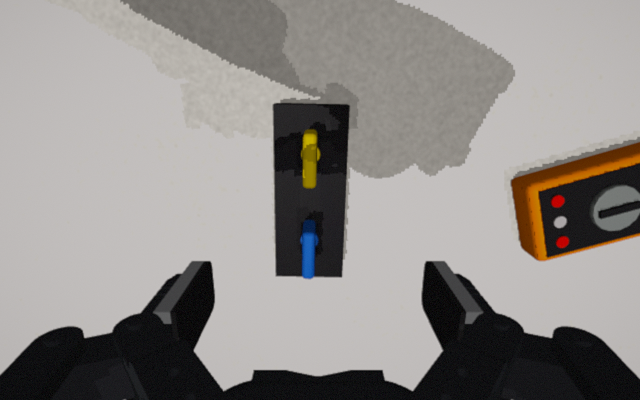

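```bash
python3 - <<'E'
from h import *
z=np.load("pics/w1.npz"); c={k:z[k] for k in('fovy','cx','cy','origin','orientation')}
im=z['im'].astype(int);W=cloud(z['d'],c)
hsv=cv2.cvtColor(z['im'],cv2.COLOR_RGB2HSV)
for n,lo,hi in(("y",20,35),("b",100,125)):
    m=(hsv[...,0]>=lo)&(hsv[...,0]<=hi)&(hsv[...,1]>150)&(hsv[...,2]>70)
    P=W[m]; print(n,len(P),"zmax",np.nanpercentile(P[:,2],[50,90,99]))
    T=P[P[:,2]>0.060]
    if len(T)<10:continue
    mn=T[:,:2].mean(0);(cc,sz,a)=cv2.minAreaRect((T[:,:2]*1000).astype(np.float32))
    ev=np.linalg.eigh(np.cov(T[:,:2].T))[1][:,1]
    print(mn,cc,sz,a,"axis deg",np.degrees(np.arctan2(ev[1],ev[0])),len(T))
# block top
m=(hsv[...,2]<70)&(W[...,2]>0.02)&(W[...,2]<0.036)
T=W[m][:,:2]; m2=(abs(T[:,0]-.48)<.08)&(T[:,1]>-.42)&(T[:,1]<-.2);T=T[m2]
print(cv2.minAreaRect((T*1000).astype(np.float32)),len(T))
cv2.imwrite("pics/w1c.png",cv2.resize(z['im'][95:285,230:400],None,fx=3,fy=3)[:,:,::-1])
E
```

```text
y 858 zmax [0.0688355  0.0699659  0.07074056]
[ 0.4784951  -0.27659761] (478.1529846191406, -277.59906005859375) (39.83259963989258, 10.164161682128906) 82.24842834472656 axis deg 81.23494537373756 775
b 725 zmax [0.06874308 0.0699557  0.07066292]
[ 0.46767079 -0.34787484] (467.5038146972656, -349.3181457519531) (37.84507369995117, 9.370073318481445) 81.86344909667969 axis deg 81.46364375324316 603
((473.0181884765625, -314.04473876953125), (149.45167541503906, 59.13204574584961), 81.29180908203125) 10409
```

View pics/w1c.png

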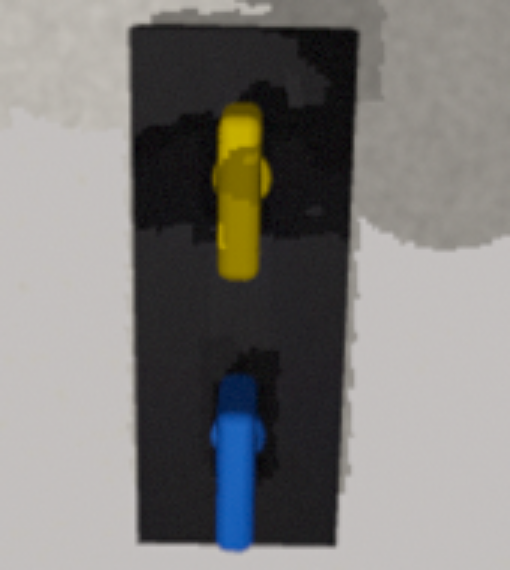

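```bash
python3 - <<'E'
from h import *
from workcell import bot
delta(bot,[0.4783,-0.2776,0.054],toolrot(-8.4))
E
```

```text
clock 1.5333 lin [ -6.19 -26.51 136.67] mm rot [ 0.01 -0.02  0.86]
```

Call:
{"name": "jog_arm", "arguments": {"jaw": [0.3,0.4,0.4,0.4,0.4,0.4,0.4,0.4], "linear": [[-0.003,-0.015,0.01],[-0.0062,-0.0265,0.04],[-0.0062,-0.0265,0.07],[-0.0062,-0.0265,0.1],[-0.0062,-0.0265,0.12],[-0.0062,-0.0265,0.13],[-0.0062,-0.0265,0.1367],[-0.0062,-0.0265,0.1367]], "delta_rot": [[0,0,0.9],[0,0,0.9],[0,0,0.9],[0,0,0.9],[0,0,0.9],[0,0,0.9],[0,0,0.9],[0,0,0.9]]}}

```text
clock: 2.2
eef_pos: [0.4784, -0.277, 0.0529]
tool_rot: [0.997, -0.073, -0.001, -0.0]
ft_force: [-0.1, 0.3, -0.3]
grip_width: 0.0516
```

```bash
python3 - <<'E'
from h import *
from workcell import bot
delta(bot,[0.4783,-0.2776,0.054],toolrot(-8.4))
im,d,c=look(bot,"wrist","w2")
E
```

```text
clock 2.2 lin [ 0.02  0.59 -1.07] mm rot [-0.03  0.08  0.02]
```

View pics/w2.png

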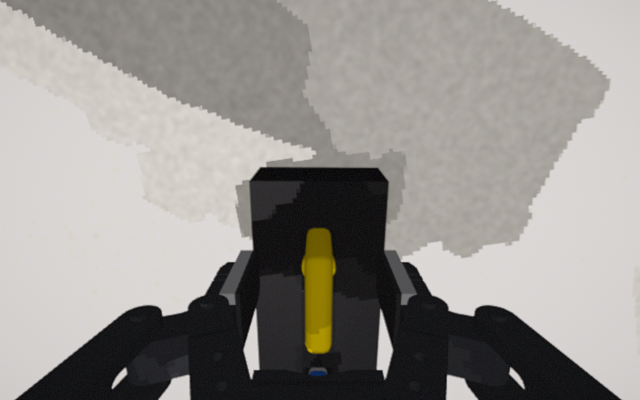

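Call:
{"name": "jog_arm", "arguments": {"jaw": [0.6,0.8,1,1,1,1,1,1], "linear": [[0,0.0005,-0.001],[0,0.0005,-0.001],[0,0.0005,-0.001],[0,0.0005,-0.001],[0,0.0005,-0.001],[0,0.0005,-0.001],[0,0.0005,-0.001],[0,0.0005,-0.001]], "delta_rot": [[0,0,0],[0,0,0],[0,0,0],[0,0,0],[0,0,0],[0,0,0],[0,0,0],[0,0,0]]}}

```text
clock: 2.92
eef_pos: [0.4797, -0.2779, 0.056]
tool_rot: [0.997, -0.073, 0.001, 0.001]
ft_force: [-2.3, 0.7, 6.9]
grip_width: 0.0087
```

Call:
{"name": "jog_arm", "arguments": {"jaw": [1,1,1,1,1,1,1,1], "linear": [[0,0,0],[0,0,0],[0,0,0],[0,0,0],[0,0,0],[0,0,0],[0,0,0],[0,0,0]], "delta_rot": [[0,0,0],[0,0,0],[0,0,0],[0,0,0],[0,0,0],[0,0,0],[0,0,0],[0,0,0]]}}

```text
clock: 3.58
eef_pos: [0.4797, -0.2778, 0.056]
tool_rot: [0.997, -0.073, 0.001, 0.001]
ft_force: [-1.3, -0.6, 5.5]
grip_width: 0.0092
```

Call:
{"name": "jog_arm", "arguments": {"jaw": [1,1,1,1,1,1,1,1], "linear": [[0,0,-0.005],[0,0,-0.015],[0,0,-0.03],[0,0,-0.05],[0,0,-0.08],[0,0,-0.11],[0,0,-0.14],[0,0,-0.15]], "delta_rot": [[0,0,0],[0,0,0],[0,0,0],[0,0,0],[0,0,0],[0,0,0],[0,0,0],[0,0,0]]}}

```text
clock: 4.25
eef_pos: [0.4809, -0.2784, 0.2102]
tool_rot: [0.997, -0.073, 0.004, 0.002]
ft_force: [1.4, -0.7, 0.2]
grip_width: 0.0093
```

```bash
python3 - <<'E'
from h import *
from workcell import bot
print(bot.get_obs())
im,d,c=look(bot,"wrist","w3")
E
```

```text
{'clock': 4.25, 'joint_pos': array([-5.24771108e-01,  3.62675499e-01,  7.38420406e-02,  1.27382443e+00,
        1.08481436e-04,  1.19137403e+00]), 'joint_vel': array([ 0.000521  , -0.03877076,  0.1592294 ,  0.21593036, -0.00197534,
        0.00207179]), 'tau': array([-8.20767920e-03, -4.05185938e+01,  2.28129852e+01,  4.68036225e-01,
       -1.01383965e-03,  5.77367274e-06]), 'eef_pos': array([ 0.48088339, -0.27835442,  0.21020867]), 'tool_rot': array([ 0.99735213, -0.07260963,  0.00368408,  0.00172885]), 'ft_force': array([ 1.37066865, -0.67646256,  0.21710449]), 'ft_torque': array([-0.01744751, -0.04838671, -0.0315553 ]), 'grip_width': 0.009285309397305512}
```

View pics/w3.png

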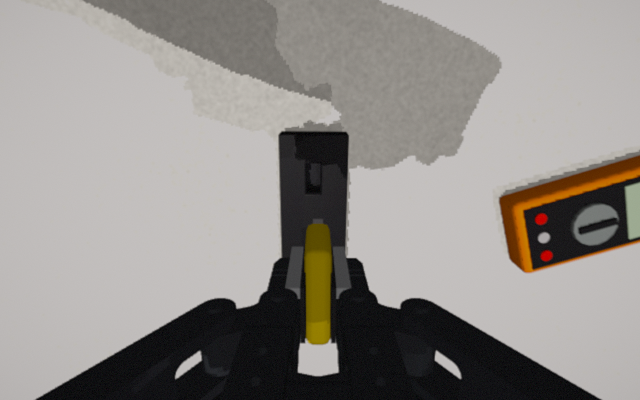

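```bash
python3 - <<'E'
from h import *
from workcell import bot
allp=[]
for n in("scene","side"):
    im,d=load(n+"0");c=bot.calibration(n);W=cloud(d,c)
    hsv=cv2.cvtColor(im,cv2.COLOR_RGB2HSV)
    m=(W[...,0]>.45)&(W[...,0]<.72)&(W[...,1]>-.13)&(W[...,1]<.25)&(W[...,2]>.03)
    P=W[m]
    # ransac plane normal tilt ~12deg
    best=0;rng=np.random.default_rng(0)
    for _ in range(800):
        a=P[rng.choice(len(P),3,0)];nn=np.cross(a[1]-a[0],a[2]-a[0]);nn/=np.linalg.norm(nn)+1e-12
        if nn[2]<0:nn=-nn
        if nn[2]<.95:continue
        k=abs((P-a[0])@nn)<.002
        if k.sum()>best:best=k.sum();bk=k
    Q=P[bk];cen=Q.mean(0);nn=np.linalg.svd(Q-cen)[2][2];nn*=np.sign(nn[2])
    print(n,"n",nn,"tilt",np.degrees(np.arccos(nn[2])),"yaw",np.degrees(np.arctan2(-nn[1],-nn[0])))
    print(cv2.minAreaRect((Q[:,:2]*1000).astype(np.float32)),len(Q), "z at centroid",cen)
E
```

```text
scene n [-0.20207181  0.04760242  0.97821316] tilt 11.981918918792763 yaw -13.255594935880817
((607.1376953125, 71.65763854980469), (300.5067138671875, 200.22088623046875), 75.46898651123047) 3338 z at centroid [0.63146891 0.07297674 0.07723325]
side n [-0.20095183  0.05167529  0.9782372 ] tilt 11.975282190887496 yaw -14.42129956612711
((600.616455078125, 70.59452056884766), (303.034912109375, 199.38351440429688), 75.74662017822266) 3089 z at centroid [0.59560398 0.04594498 0.07178973]
```

```bash
cat >> h.py <<'E'
def panel(cx,cy,cz,yaw,tilt=0.21):
    # x axis = up slope
    Rz=R.from_euler('z',yaw,degrees=True).as_matrix(); Ry=R.from_euler('y',-tilt).as_matrix()
    return np.array([cx,cy,cz]),Rz@Ry
E
python3 - <<'E'
from h import *
from workcell import bot
o,B=panel(.604,.071,.071,-14.4)
print(B)
lk=o+B@[-.012,-.065,.04];print("keyway",lk)
p=o+B@[-.012-.06,-.065,.040+.12]
print(p)
delta(bot,p,toolrot(90,B))
E
```

```text
[[ 0.94730428  0.24868989 -0.20191075]
 [-0.2432264   0.96858316  0.05184187]
 [ 0.2084599   0.          0.97803091]]
keyway [0.56839108 0.01303449 0.10761972]
[0.48732353 0.03384909 0.21247583]
clock 4.3 lin [ -39.21 -310.     -3.49] mm rot [ -9.27   8.54 -83.61]
```

Call:
{"name": "jog_arm", "arguments": {"jaw": [1,1,1,1,1,1,1,1], "linear": [[-0.003,-0.02,0],[-0.006,-0.045,0],[-0.009,-0.07,0],[-0.012,-0.1,-0.001],[-0.015,-0.13,-0.001],[-0.018,-0.16,-0.001],[-0.021,-0.19,-0.001],[-0.025,-0.21,-0.002]], "delta_rot": [[-0.7,0.7,-6.5],[-1.4,1.4,-13],[-2.1,2.0,-19.5],[-2.8,2.6,-26],[-3.5,3.2,-32.5],[-4.2,3.9,-39],[-4.9,4.5,-45.5],[-5.6,5.2,-52]]}}

```text
clock: 4.97
eef_pos: [0.4836, -0.0634, 0.205]
tool_rot: [0.925, 0.375, 0.039, 0.049]
ft_force: [1.0, -0.4, -0.8]
grip_width: 0.0086
```

```bash
python3 - <<'E'
from h import *
from workcell import bot
o,B=panel(.604,.071,.071,-14.4)
p=o+B@[-.012-.06,-.065,.040+.12]
delta(bot,p,toolrot(90,B))
E
```

```text
clock 4.9667 lin [ 70.78 -65.91 -12.98] mm rot [ -4.39   3.18 -31.21]
```

Call:
{"name": "jog_arm", "arguments": {"jaw": [1,1,1,1,1,1,1,1], "linear": [[0.015,-0.014,-0.003],[0.03,-0.028,-0.006],[0.045,-0.042,-0.009],[0.06,-0.056,-0.012],[0.0708,-0.0659,-0.013],[0.0708,-0.0659,-0.013],[0.0708,-0.0659,-0.013],[0.0708,-0.0659,-0.013]], "delta_rot": [[-0.9,0.6,-6.3],[-1.8,1.2,-12.6],[-2.7,1.8,-18.9],[-3.5,2.5,-25.2],[-4.4,3.2,-31.2],[-4.4,3.2,-31.2],[-4.4,3.2,-31.2],[-4.4,3.2,-31.2]]}}

```text
clock: 5.63
eef_pos: [0.4885, 0.0308, 0.2132]
tool_rot: [0.789, 0.606, 0.064, 0.084]
ft_force: [-0.6, -0.7, -1.1]
grip_width: 0.0094
```

```bash
python3 - <<'E'
from h import *
from workcell import bot
print(bot.get_obs())
o,B=panel(.604,.071,.071,-14.4)
p=o+B@[-.012-.06,-.065,.040+.12]
delta(bot,p,toolrot(90,B))
im,d,c=look(bot,"wrist","w4")
E
```

```text
{'clock': 5.6333, 'joint_pos': array([ 0.10744549,  0.09582004, -0.28746434,  0.99048344, -0.07587792,
        0.36054683]), 'joint_vel': array([-0.01708936,  0.00221451,  0.01117364,  0.00023805,  0.00166299,
       -0.00330264]), 'tau': array([ 3.95744322e-01, -3.09585750e+01,  2.59210306e+01, -1.53089739e+00,
       -2.33976902e-01,  9.86044361e-04]), 'eef_pos': array([0.48848929, 0.03084474, 0.21320056]), 'tool_rot': array([0.78858221, 0.60584945, 0.06394316, 0.08364098]), 'ft_force': array([-0.60248373, -0.73728222, -1.13595465]), 'ft_torque': array([0.05266325, 0.26909617, 0.00087943]), 'grip_width': 0.009360526227902151}
clock 5.6333 lin [ 2.6  -2.01  0.31] mm rot [ 0.05  0.14 -0.52]
```

View pics/w4.png

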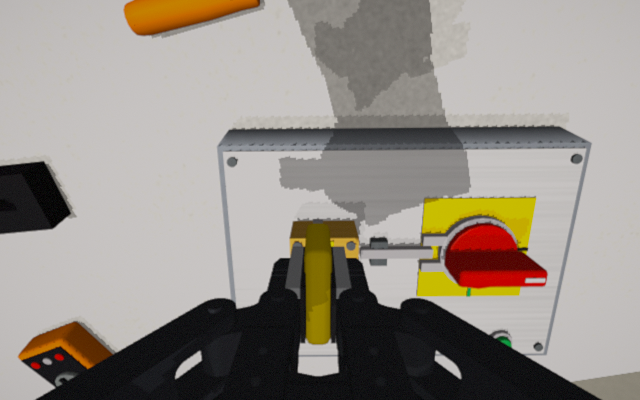

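```bash
cat >> h.py <<'E'
def loadw(t):
    z=np.load(f"pics/{t}.npz"); c={k:z[k] for k in('fovy','cx','cy','origin','orientation')}
    return z['im'],z['d'],c,cloud(z['d'],c)
E
python3 - <<'E'
from h import *
im,d,c,W=loadw("w4")
o,B=panel(.604,.071,.071,-14.4)
L=(W-o)@B
m=(abs(L[...,2])<.006)&(abs(L[...,0])<.11)&(abs(L[...,1])<.16)
P=W[m]
for _ in range(3):
    cen=P.mean(0);n=np.linalg.svd(P-cen,full_matrices=False)[2][2];n*=np.sign(n[2]);P=P[abs((P-cen)@n)<.002]
print("tilt",np.degrees(np.arccos(n[2])),"yaw",np.degrees(np.arctan2(-n[1],-n[0])))
pl=(L-np.array([0,0,0]))
mm=np.zeros(d.shape,bool);mm[m]=1;mm&=abs((W-cen)@n)<.002
Q=L[mm]
print(cv2.minAreaRect((Q[:,:2]*1000).astype(np.float32)),Q[:,2].mean(),np.percentile(Q[:,0],[.1,99.9]),np.percentile(Q[:,1],[.1,99.9]))
cv2.imwrite("pics/w4c.png",cv2.resize(im[110:370,200:610],None,fx=1.95,fy=1.95,interpolation=cv2.INTER_CUBIC)[:,:,::-1])
E
```

```text
tilt 12.158442763651067 yaw -14.141608617234555
((-0.636627197265625, 1.0428009033203125), (204.89724731445312, 299.8008728027344), 0.02556988224387169) 0.004022022979715224 [-0.10239708  0.09986693] [-0.14829443  0.15038568]
```

View pics/w4c.png

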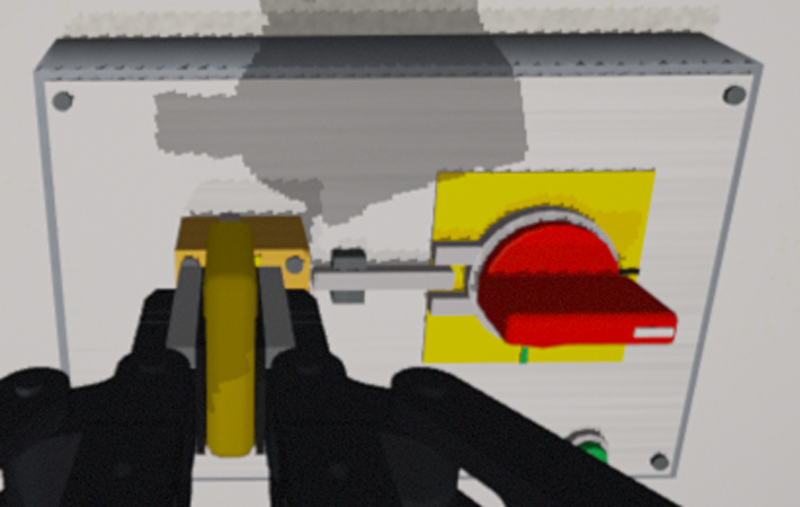

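```bash
python3 - <<'E'
from h import *
from workcell import bot
for t,pts in (("w1",[(100,200),(450,230),(320,60),(320,95),(310,115),(290,200),(335,240)]),("w4",[(60,110),(200,80),(560,60),(120,250),(260,180),(550,170),(500,240),(250,320),(350,340)])):
    im,d,c,W=loadw(t)
    for u,v in pts: print(t,u,v,np.round(np.nanmedian(W[v-3:v+4,u-3:u+4].reshape(-1,3),0),4))
for n in("scene","side"):
    im,d=load(n+"0");W=cloud(d,bot.calibration(n))
    m=(W[...,0]>.3)&(W[...,0]<.45)&(W[...,1]>-.3)&(W[...,1]<.3)&(abs(W[...,2])<.008)
    print(n,np.nanmean(W[m],0)); 
E
```

```text
w1 100 200 [ 0.2775 -0.3005  0.0014]
w1 450 230 [ 0.5991 -0.373   0.0018]
w1 320 60 [ 0.4958 -0.2068  0.0014]
w1 320 95 [ 0.4922 -0.2344  0.0015]
w1 310 115 [ 0.4823 -0.248   0.0315]
w1 290 200 [ 0.4561 -0.3147  0.0314]
w1 335 240 [ 0.4894 -0.3561  0.0313]
w4 60 110 [ 0.4156 -0.1911  0.0015]
w4 200 80 [ 0.424  -0.0577  0.0015]
w4 560 60 [0.4871 0.2432 0.0017]
w4 120 250 [ 0.5705 -0.2196  0.0018]
w4 260 180 [ 0.5041 -0.022   0.0593]
w4 550 170 [0.5567 0.2076 0.0582]
w4 500 240 [0.5919 0.1547 0.0883]
w4 250 320 [0.4699 0.0145 0.2449]
w4 350 340 [0.4635 0.0457 0.2637]
scene [ 0.37312604  0.02590227 -0.00188974]
side [ 0.37381034 -0.05452026 -0.00162802]
```

```bash
cat >> h.py <<'E'
def pan():
    o,B=panel(.604,.071,.071,-14.2); o0,B0=panel(.604,.071,.071,-14.4)
    return o0+B0@[-.0006,.001,.004]-[0,0,.0016],B
E
python3 - <<'E'
from h import *
from workcell import bot
o,B=pan(); print(o)
print("keyway",o+B@[-.012,-.065,.04])
p=o+B@[-.012+.045,-.065,.040+.11]
print(p);delta(bot,p,toolrot(90,B))
# key bow in tool frame, w3 & w4
for t,pos,q in(("w3",[ 0.48088339, -0.27835442,  0.21020867],[ 0.99735213, -0.07260963,  0.00368408,  0.00172885]),("w4",[0.48848929, 0.03084474, 0.21320056],[0.78858221, 0.60584945, 0.06394316, 0.08364098])):
    im,d,c,W=loadw(t);hsv=cv2.cvtColor(im,cv2.COLOR_RGB2HSV)
    m=(hsv[...,0]>=20)&(hsv[...,0]<=35)&(hsv[...,1]>150)&(hsv[...,2]>50);m[:,:285]=0;m[:,350:]=0
    T=(W[m]-pos)@R.from_quat(q).as_matrix();
    k=T[:,2]<np.nanpercentile(T[:,2],30)+.002
    print(t,"top z",np.median(T[k,2]),"x range",np.percentile(T[k,0],[1,99]),"y",np.percentile(T[k,1],[1,99]),"yaw",np.polyfit(T[k,1],T[k,0],1)[0])
E
```

```text
[0.60287266 0.07232189 0.07318705]
keyway [0.56746629 0.01423243 0.10980677]
[0.58790298 0.00906115 0.22677086]
clock 5.6833 lin [  4.78 101.93   8.15] mm rot [ 0.07  0.18 -0.73]
w3 top z -0.01314261195685421 x range [-0.0045122   0.00450286] y [-0.01959098  0.01726834] yaw 0.005834085711158673
w4 top z -0.013130723539266455 x range [-0.00437423  0.00464738] y [-0.01925583  0.01744522] yaw 0.004628896879907148
```

Call:
{"name": "jog_arm", "arguments": {"jaw": [1,1,1,1,1,1,1,1], "linear": [[0.001,0.02,0.001],[0.002,0.045,0.003],[0.003,0.07,0.005],[0.004,0.09,0.007],[0.0048,0.102,0.008],[0.0048,0.102,0.008],[0.0048,0.102,0.008],[0.0048,0.102,0.008]], "delta_rot": [[0,0,-0.4],[0,0.2,-0.7],[0,0.2,-0.7],[0,0.2,-0.7],[0,0.2,-0.7],[0,0.2,-0.7],[0,0.2,-0.7],[0,0.2,-0.7]]}}

```text
clock: 6.35
eef_pos: [0.5873, 0.0093, 0.2269]
tool_rot: [0.785, 0.611, 0.065, 0.083]
ft_force: [-0.7, -0.0, -0.9]
grip_width: 0.0089
```

```bash
python3 - <<'E'
from h import *
from workcell import bot
o,B=pan()
s=bot.get_obs();print(s['eef_pos'],s['tool_rot'],s['ft_force'],s['clock'])
print("tcp in panel",(s['eef_pos']-o)@B)
im,d,c=look(bot,"wrist","w5")
cv2.imwrite("pics/w5c.png",cv2.resize(im[140:300,220:480],None,fx=3,fy=3,interpolation=cv2.INTER_CUBIC)[:,:,::-1])
E
```

```text
[0.5872942  0.0093091  0.22688398] [0.78469951 0.61091153 0.06476521 0.08269971] [-0.70679666 -0.01038872 -0.90971025] 6.35
tcp in panel [ 0.03238688 -0.06490897  0.15024634]
```

View pics/w5.png

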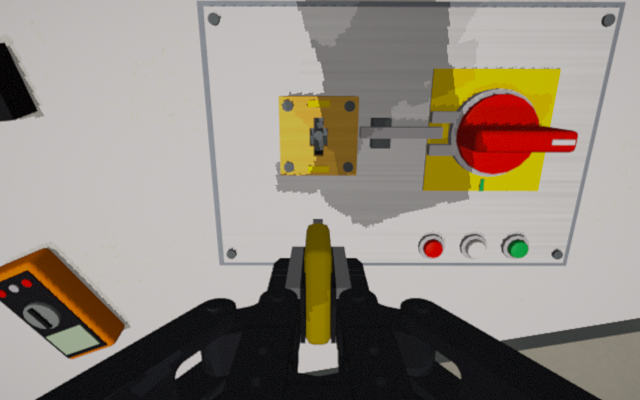

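View pics/w5c.png

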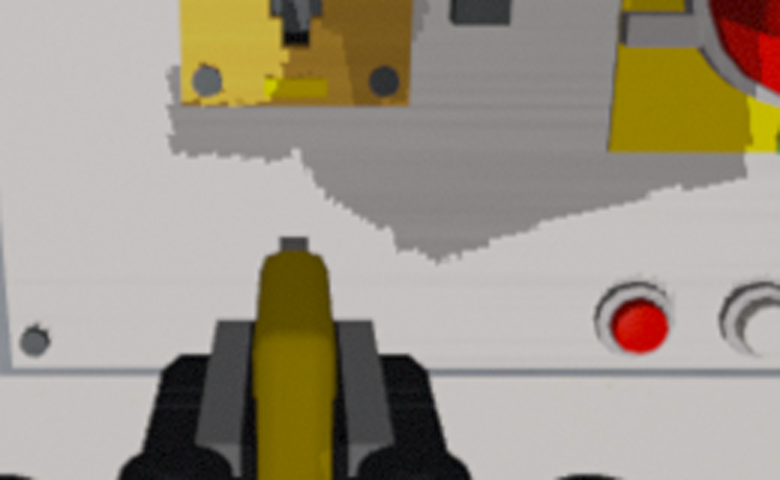

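```bash
python3 - <<'E'
from h import *
pos=np.array([0.5872942,0.0093091,0.22688398]);q=[0.78469951,0.61091153,0.06476521,0.08269971]
im,d,c,W=loadw("w5");o,B=pan();T=R.from_quat(q).as_matrix()
# refit panel from this image (camera-measured)
L=(W-o)@B
m=(abs(L[...,2])<.006)&(abs(L[...,0])<.115)&(abs(L[...,1])<.16)
m[215:,270:370]=0
Q=L[m];print("lid z",np.median(Q[:,2]),"plane slopes",np.linalg.lstsq(np.c_[Q[:,:2],np.ones(len(Q))],Q[:,2],rcond=None)[0])
print(cv2.minAreaRect((Q[:,:2]*1000).astype(np.float32)))
k=(abs(L[...,2]-.0415)<.004)&(abs(L[...,0]+.012)<.04)&(abs(L[...,1]+.065)<.04)
Q=L[k];print("top z",np.median(Q[:,2]),cv2.minAreaRect((Q[:,:2]*1000).astype(np.float32)))
print("pct",np.percentile(Q[:,0],[.5,99.5]),np.percentile(Q[:,1],[.5,99.5]))
# in tool frame
Tq=(W-pos)@T
Q=Tq[k];print("tool",cv2.minAreaRect((Q[:,:2]*1000).astype(np.float32)),np.median(Q[:,2]))
hsv=cv2.cvtColor(im,cv2.COLOR_RGB2HSV)
cv2.imwrite("pics/w5d.png",cv2.resize(im[90:182,272:366],None,fx=6,fy=6,interpolation=cv2.INTER_CUBIC)[:,:,::-1])
E
```

```text
lid z 0.001569771013474758 plane slopes [0.00136591 0.00149131 0.0016246 ]
((0.776763916015625, 0.517608642578125), (301.3437805175781, 205.2122039794922), 89.9546890258789)
top z 0.0396296281880315 ((-11.773059844970703, -64.46023559570312), (51.798065185546875, 52.172576904296875), 0.026970500126481056)
pct [-0.03765924  0.01369623] [-0.09022738 -0.03867168]
tool ((0.3802909851074219, -44.21230697631836), (51.796600341796875, 52.17205047607422), 89.97309112548828) 0.11059509511171509
```

View pics/w5d.png

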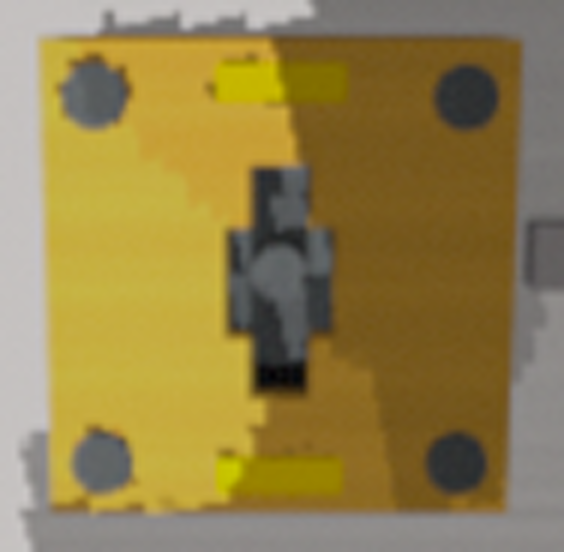

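```bash
python3 - <<'E'
from h import *
pos=np.array([0.5872942,0.0093091,0.22688398]);q=[0.78469951,0.61091153,0.06476521,0.08269971]
im,d,c,W=loadw("w5");T=R.from_quat(q).as_matrix();Tq=(W-pos)@T*1e3
for v in range(215,240,1): print(v,[np.round(Tq[v,u],1).tolist() for u in (312,314,317,320,323)], im[v,317])
E
```

```text
215 [[-4.4, 23.6, 148.7], [-2.8, 24.0, 149.6], [-0.3, 23.6, 148.6], [2.2, 23.7, 148.8], [4.6, 23.4, 147.9]] [197 193 193]
216 [[-4.4, 25.0, 150.1], [-2.8, 24.6, 149.0], [-0.3, 25.2, 150.5], [2.2, 24.7, 149.3], [4.6, 24.6, 149.0]] [198 195 194]
217 [[-4.4, 24.9, 147.3], [-2.8, 25.2, 148.3], [-0.3, 25.6, 149.4], [2.2, 25.3, 148.4], [4.6, 25.5, 149.0]] [198 195 193]
218 [[-4.4, 26.8, 150.1], [-2.8, 26.2, 148.4], [-0.3, 26.4, 149.2], [2.2, 26.2, 148.6], [4.7, 26.4, 149.1]] [178 175 173]
219 [[nan, nan, nan], [-1.6, -11.8, 42.2], [-0.1, -11.6, 42.8], [1.4, -11.3, 43.6], [4.7, 27.4, 149.4]] [90 86 88]
220 [[-4.4, 28.3, 149.5], [-1.6, -11.8, 40.7], [-0.1, -11.8, 40.8], [1.4, -11.8, 40.7], [4.7, 28.4, 149.7]] [67 63 64]
221 [[-4.4, 28.7, 148.0], [-1.6, -11.2, 41.0], [-0.1, -11.4, 40.3], [1.4, -11.3, 40.7], [4.7, 29.2, 149.6]] [71 66 69]
222 [[-4.4, 29.8, 148.7], [-1.6, -11.2, 39.5], [-0.1, -12.1, 37.0], [1.4, -11.3, 39.3], [4.7, 29.7, 148.6]] [70 67 63]
223 [[-4.4, 30.7, 148.9], [-1.6, -11.7, 36.8], [-0.1, -11.5, 37.3], [1.4, -11.4, 37.5], [4.7, 31.0, 149.7]] [81 70 43]
224 [[-2.2, -19.5, 15
[... 1134 characters left out ...]
76  0]
234 [[-2.0, -19.8, 3.2], [-1.3, -19.5, 4.0], [-0.1, -19.6, 3.6], [1.1, -19.5, 4.0], [2.3, -19.5, 3.9]] [93 76  0]
235 [[-2.0, -19.7, 2.3], [-1.2, -19.5, 3.0], [-0.1, -19.5, 2.9], [1.1, -19.4, 3.1], [2.3, -19.6, 2.7]] [91 77  0]
236 [[-2.0, -19.6, 1.5], [-1.2, -19.4, 2.1], [-0.1, -19.5, 1.9], [1.1, -19.7, 1.5], [2.3, -19.8, 1.2]] [92 76  0]
237 [[-2.0, -19.7, 0.3], [-1.2, -19.6, 0.6], [-0.1, -19.6, 0.7], [1.1, -19.9, -0.1], [2.3, -19.7, 0.5]] [91 76  0]
238 [[-2.0, -19.3, 0.2], [-1.2, -20.1, -1.6], [-0.1, -19.5, -0.1], [1.1, -19.8, -0.9], [2.2, -20.1, -1.5]] [91 75  0]
239 [[-2.0, -19.7, -1.6], [-1.2, -19.6, -1.4], [-0.1, -19.3, -0.7], [1.1, -19.5, -1.0], [2.2, -19.3, -0.7]] [92 76  0]
```

Call:
{"name": "jog_arm", "arguments": {"jaw": [1,1,1,1,1,1,1,1], "linear": [[0.0004,-0.015,0.005],[0.0004,-0.03,0.015],[0.0004,-0.0447,0.03],[0.0004,-0.0447,0.045],[0.0004,-0.0447,0.057],[0.0004,-0.0447,0.06],[0.0004,-0.0447,0.06],[0.0004,-0.0447,0.06]], "delta_rot": [[0,0,0],[0,0,0],[0,0,0],[0,0,0],[0,0,0],[0,0,0],[0,0,0],[0,0,0]]}}

```text
clock: 7.07
eef_pos: [0.5582, 0.0181, 0.1602]
tool_rot: [0.784, 0.611, 0.066, 0.083]
ft_force: [0.5, 0.0, -1.0]
grip_width: 0.0089
```

```bash
python3 - <<'E'
from h import *
from workcell import bot
s=bot.get_obs();print(s['eef_pos'],s['tool_rot'],s['ft_force'],s['ft_torque'],s['clock'])
pos=np.array([0.5872942,0.0093091,0.22688398]);T=R.from_quat([0.78469951,0.61091153,0.06476521,0.08269971]).as_matrix()
print("moved in tool",(s['eef_pos']-pos)@T*1e3, "rot", np.degrees((R.from_matrix(T).inv()*R.from_quat(s['tool_rot'])).as_rotvec()))
im,d,c=look(bot,"side","s1"); cv2.imwrite("pics/s1c.png",cv2.resize(im[140:240,280:400],None,fx=6,fy=6,interpolation=cv2.INTER_CUBIC)[:,:,::-1])
E
```

```text
[0.55824547 0.01806014 0.16023004] [0.78415313 0.61138981 0.06589824 0.08344934] [ 0.49756379  0.01480469 -0.97345238] [ 0.0690966   0.21496541 -0.01562795] 7.0667
moved in tool [  1.32174552 -43.56440843  58.85194703] rot [-0.14835374  0.05799123 -0.07608196]
```

View pics/s1c.png

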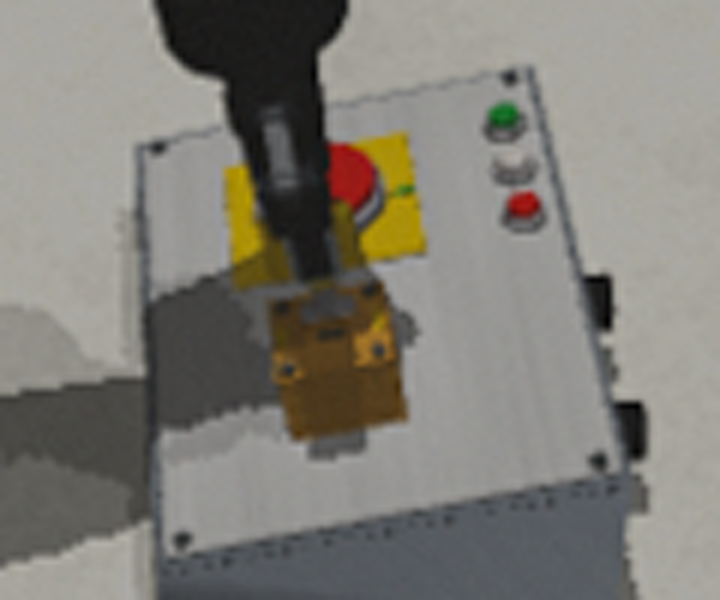

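Call:
{"name": "jog_arm", "arguments": {"jaw": [1,1,1,1,1,1,1,1], "linear": [[0,0,0],[0,0,0],[0,0,0],[0,0,0],[0,0,0.0],[0,0,0.0],[0,0,0.0],[0,0,0.0]], "delta_rot": [[0,0,0],[0,0,0],[0,0,0],[0,0,0],[0,0,0],[0,0,0],[0,0,0],[0,0,0]]}}

```text
clock: 7.78
eef_pos: [0.5583, 0.018, 0.1596]
tool_rot: [0.784, 0.611, 0.066, 0.083]
ft_force: [-0.1, -0.2, -1.2]
grip_width: 0.0092
```

```bash
cat >> h.py <<'E'
P5=np.array([0.5872942,0.0093091,0.22688398]);T5=R.from_quat([0.78469951,0.61091153,0.06476521,0.08269971]).as_matrix()
def st(bot):
    s=bot.get_obs(); m=(s['eef_pos']-P5)@T5*1e3
    print("clock %.2f"%s['clock'],"tool5 mm",np.round(m,2),"vs target",np.round(m-[.45,-44.65,67],2),"rot",np.round(np.degrees((R.from_matrix(T5).inv()*R.from_quat(s['tool_rot'])).as_rotvec()),2),"F tool5",np.round(T5.T@s['ft_force'],2),"M",np.round(T5.T@s['ft_torque'],3),"w",round(s['grip_width'],4))
E
python3 - <<'E'
from h import *
from workcell import bot
st(bot)
E
```

```text
clock 7.78 tool5 mm [  1.27 -43.58  59.45] vs target [ 0.82  1.07 -7.55] rot [-0.12  0.05 -0.08] F tool5 [-0.22 -0.34  1.14] M [ 0.217 -0.059  0.018] w 0.0092
```

Call:
{"name": "jog_arm", "arguments": {"jaw": [1,1,1,1,1,1,1,1], "linear": [[-0.0004,-0.0005,0],[-0.0008,-0.0011,0],[-0.0008,-0.0011,0.001],[-0.0008,-0.0011,0.002],[-0.0008,-0.0011,0.003],[-0.0008,-0.0011,0.004],[-0.0008,-0.0011,0.004],[-0.0008,-0.0011,0.004]], "delta_rot": [[0,0,0],[0.1,0,0.1],[0.1,0,0.1],[0.1,0,0.1],[0.1,0,0.1],[0.1,0,0.1],[0.1,0,0.1],[0.1,0,0.1]]}}

```text
clock: 8.45
eef_pos: [0.5579, 0.0173, 0.1554]
tool_rot: [0.785, 0.611, 0.065, 0.083]
ft_force: [-0.3, 0.5, -0.7]
grip_width: 0.0092
```

```bash
python3 - <<'E'
from h import *
from workcell import bot
st(bot)
E
```

```text
clock 8.45 tool5 mm [  0.45 -44.75  63.58] vs target [ 0.   -0.1  -3.42] rot [-0.01  0.05  0.02] F tool5 [ 0.45 -0.59  0.61] M [ 0.278 -0.014  0.02 ] w 0.0092
```

Right on target laterally. Now go down in small steps, feeling.

Call:
{"name": "jog_arm", "arguments": {"jaw": [1,1,1,1,1,1,1,1], "linear": [[0,0,0.0004],[0,0,0.0008],[0,0,0.0012],[0,0,0.0016],[0,0,0.002],[0,0,0.0024],[0,0,0.0028],[0,0,0.003]], "delta_rot": [[0,0,0],[0,0,0],[0,0,0],[0,0,0],[0,0,0],[0,0,0],[0,0,0],[0,0,0]]}}

```text
clock: 9.12
eef_pos: [0.5585, 0.0171, 0.1525]
tool_rot: [0.785, 0.611, 0.065, 0.083]
ft_force: [0.4, 0.1, -1.0]
grip_width: 0.0089
```

```bash
python3 - <<'E'
from h import *
from workcell import bot
st(bot)
E
```

```text
clock 9.12 tool5 mm [  0.46 -44.68  66.52] vs target [ 0.01 -0.03 -0.48] rot [-0.02  0.05  0.02] F tool5 [0.2  0.18 1.05] M [0.233 0.001 0.018] w 0.0089
```

Call:
{"name": "jog_arm", "arguments": {"jaw": [1,1,1,1,1,1,1,1], "linear": [[0,0,0.0003],[0,0,0.0006],[0,0,0.0009],[0,0,0.0012],[0,0,0.0015],[0,0,0.0015],[0,0,0.0015],[0,0,0.0015]], "delta_rot": [[0,0,0],[0,0,0],[0,0,0],[0,0,0],[0,0,0],[0,0,0],[0,0,0],[0,0,0]]}}

```text
clock: 9.78
eef_pos: [0.5589, 0.017, 0.1511]
tool_rot: [0.785, 0.611, 0.065, 0.083]
ft_force: [0.2, -0.2, -1.7]
grip_width: 0.0086
```

```bash
python3 - <<'E'
from h import *
from workcell import bot
st(bot)
E
```

```text
clock 9.78 tool5 mm [  0.48 -44.65  67.94] vs target [0.03 0.   0.94] rot [-0.02  0.05  0.02] F tool5 [-0.18 -0.06  1.7 ] M [ 0.239  0.008 -0.005] w 0.0086
```

Call:
{"name": "jog_arm", "arguments": {"jaw": [1,1,1,1,1,1,1,1], "linear": [[0,0,0.0004],[0,0,0.0008],[0,0,0.0012],[0,0,0.0016],[0,0,0.002],[0,0,0.002],[0,0,0.002],[0,0,0.002]], "delta_rot": [[0,0,0],[0,0,0],[0,0,0],[0,0,0],[0,0,0],[0,0,0],[0,0,0],[0,0,0]]}}

```text
clock: 10.45
eef_pos: [0.5593, 0.0169, 0.1492]
tool_rot: [0.785, 0.611, 0.065, 0.083]
ft_force: [0.7, 0.2, -0.5]
grip_width: 0.009
```

```bash
python3 - <<'E'
from h import *
from workcell import bot
st(bot)
E
```

```text
clock 10.45 tool5 mm [  0.47 -44.64  69.94] vs target [0.02 0.01 2.94] rot [-0.03  0.05  0.03] F tool5 [0.32 0.52 0.61] M [ 0.257 -0.007  0.016] w 0.009
```

Call:
{"name": "jog_arm", "arguments": {"jaw": [1,1,1,1,1,1,1,1], "linear": [[0,0,0.0005],[0,0,0.001],[0,0,0.0015],[0,0,0.002],[0,0,0.0025],[0,0,0.003],[0,0,0.003],[0,0,0.003]], "delta_rot": [[0,0,0],[0,0,0],[0,0,0],[0,0,0],[0,0,0],[0,0,0],[0,0,0],[0,0,0]]}}

```text
clock: 11.12
eef_pos: [0.5598, 0.0168, 0.1462]
tool_rot: [0.785, 0.611, 0.065, 0.083]
ft_force: [-0.2, -0.4, -1.6]
grip_width: 0.009
```

```bash
python3 - <<'E'
from h import *
from workcell import bot
st(bot)
im,d,c=look(bot,"side","s2"); cv2.imwrite("pics/s2c.png",cv2.resize(im[140:240,280:400],None,fx=6,fy=6,interpolation=cv2.INTER_CUBIC)[:,:,::-1])
E
```

```text
clock 11.12 tool5 mm [  0.48 -44.7   73.  ] vs target [ 0.03 -0.05  6.  ] rot [-0.02  0.05  0.02] F tool5 [-0.42 -0.44  1.55] M [ 0.256 -0.049 -0.062] w 0.009
```

View pics/s2c.png

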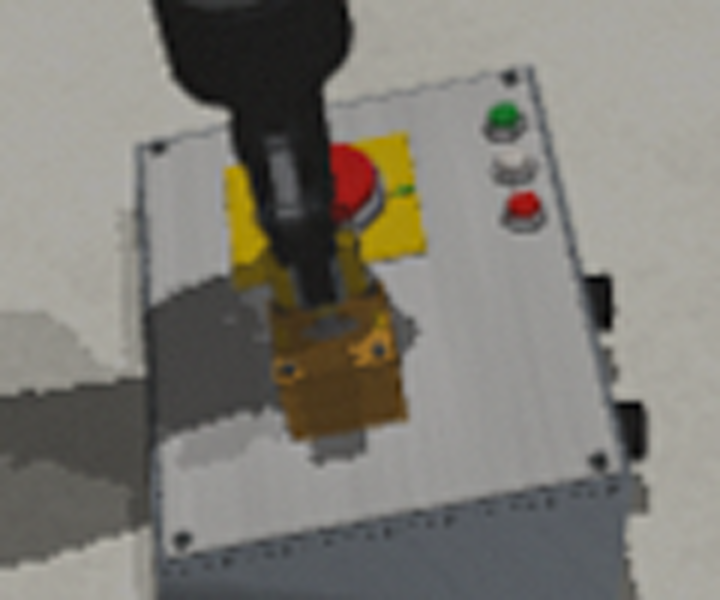

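Call:
{"name": "jog_arm", "arguments": {"jaw": [1,1,1,1,1,1,1,1], "linear": [[0,0,0.0005],[0,0,0.001],[0,0,0.0015],[0,0,0.002],[0,0,0.0025],[0,0,0.003],[0,0,0.003],[0,0,0.003]], "delta_rot": [[0,0,0],[0,0,0],[0,0,0],[0,0,0],[0,0,0],[0,0,0],[0,0,0],[0,0,0]]}}

```text
clock: 11.83
eef_pos: [0.5605, 0.0167, 0.1435]
tool_rot: [0.785, 0.611, 0.065, 0.083]
ft_force: [-1.7, 0.6, 1.1]
grip_width: 0.0087
```

```bash
python3 - <<'E'
from h import *
from workcell import bot
st(bot)
E
```

```text
clock 11.83 tool5 mm [  0.5  -44.64  75.73] vs target [0.05 0.01 8.73] rot [-0.03  0.05  0.02] F tool5 [ 0.2 -1.5 -1.4] M [ 0.376 -0.038 -0.048] w 0.0087
```

Call:
{"name": "jog_arm", "arguments": {"jaw": [1,1,1,1,1,1,1,1], "linear": [[0,0,0.0003],[0,0,0.0006],[0,0,0.0009],[0,0,0.0012],[0,0,0.0015],[0,0,0.0015],[0,0,0.0015],[0,0,0.0015]], "delta_rot": [[0,0,0],[0,0,0],[0,0,0],[0,0,0],[0,0,0],[0,0,0],[0,0,0],[0,0,0]]}}

```text
clock: 12.5
eef_pos: [0.5608, 0.0166, 0.1419]
tool_rot: [0.785, 0.611, 0.065, 0.083]
ft_force: [-3.6, 0.8, 5.1]
grip_width: 0.0093
```

```bash
python3 - <<'E'
from h import *
from workcell import bot
st(bot)
E
```

```text
clock 12.50 tool5 mm [  0.49 -44.57  77.35] vs target [ 0.04  0.08 10.35] rot [-0.04  0.05  0.03] F tool5 [-0.06 -2.54 -5.71] M [ 0.596 -0.141  0.   ] w 0.0093
```

Call:
{"name": "jog_arm", "arguments": {"jaw": [1,1,1,1,1,1,1,1], "linear": [[0,0,0.0003],[0,0,0.0006],[0,0,0.0009],[0,0,0.0012],[0,0,0.0015],[0,0,0.0015],[0,0,0.0015],[0,0,0.0015]], "delta_rot": [[0,0,0],[0,0,0],[0,0,0],[0,0,0],[0,0,0],[0,0,0],[0,0,0],[0,0,0]]}}

```text
clock: 13.17
eef_pos: [0.5611, 0.0165, 0.1405]
tool_rot: [0.785, 0.611, 0.065, 0.083]
ft_force: [-2.9, 1.2, 5.6]
grip_width: 0.0091
```

```bash
python3 - <<'E'
from h import *
from workcell import bot
st(bot)
E
```

```text
clock 13.17 tool5 mm [  0.51 -44.57  78.82] vs target [ 0.06  0.08 11.82] rot [-0.04  0.05  0.03] F tool5 [ 0.46 -1.82 -6.15] M [ 0.649 -0.143  0.033] w 0.0091
```

Call:
{"name": "jog_arm", "arguments": {"jaw": [1,1,1,1,1,1,1,1], "linear": [[0,0,0.0003],[0,0,0.0006],[0,0,0.0009],[0,0,0.0012],[0,0,0.0015],[0,0,0.0015],[0,0,0.0015],[0,0,0.0015]], "delta_rot": [[0,0,0],[0,0,0],[0,0,0],[0,0,0],[0,0,0],[0,0,0],[0,0,0],[0,0,0]]}}

```text
clock: 13.83
eef_pos: [0.5615, 0.0164, 0.1392]
tool_rot: [0.785, 0.611, 0.065, 0.083]
ft_force: [-4.0, -0.5, 6.2]
grip_width: 0.009
```

```bash
python3 - <<'E'
from h import *
from workcell import bot
st(bot)
E
```

```text
clock 13.83 tool5 mm [  0.53 -44.54  80.19] vs target [ 0.08  0.11 13.19] rot [-0.04  0.05  0.02] F tool5 [-1.49 -2.38 -6.85] M [ 0.733 -0.097  0.03 ] w 0.009
```

Call:
{"name": "jog_arm", "arguments": {"jaw": [1,1,1,1,1,1,1,1], "linear": [[0,0,0.0002],[0,0,0.0004],[0,0,0.0006],[0,0,0.0008],[0,0,0.001],[0,0,0.001],[0,0,0.001],[0,0,0.001]], "delta_rot": [[0,0,0],[0,0,0],[0,0,0],[0,0,0],[0,0,0],[0,0,0],[0,0,0],[0,0,0]]}}

```text
clock: 14.5
eef_pos: [0.5617, 0.0164, 0.1383]
tool_rot: [0.785, 0.611, 0.065, 0.083]
ft_force: [-3.3, 0.3, 6.6]
grip_width: 0.0087
```

```bash
python3 - <<'E'
from h import *
from workcell import bot
st(bot)
E
```

```text
clock 14.50 tool5 mm [  0.51 -44.51  81.09] vs target [ 0.06  0.14 14.09] rot [-0.05  0.05  0.03] F tool5 [-0.54 -1.85 -7.14] M [ 0.773 -0.194 -0.017] w 0.0087
```

Call:
{"name": "jog_arm", "arguments": {"jaw": [1,1,1,1,1,1,1,1], "linear": [[0,0,0.0002],[0,0,0.0004],[0,0,0.0006],[0,0,0.0008],[0,0,0.0008],[0,0,0.0008],[0,0,0.0008],[0,0,0.0008]], "delta_rot": [[0,0,0],[0,0,0],[0,0,0],[0,0,0],[0,0,0],[0,0,0],[0,0,0],[0,0,0]]}}

```text
clock: 15.17
eef_pos: [0.5618, 0.0164, 0.1376]
tool_rot: [0.785, 0.611, 0.065, 0.083]
ft_force: [-3.6, -0.1, 7.7]
grip_width: 0.0096
```

```bash
python3 - <<'E'
from h import *
from workcell import bot
st(bot)
E
```

```text
clock 15.17 tool5 mm [  0.53 -44.52  81.82] vs target [ 0.08  0.13 14.82] rot [-0.05  0.05  0.02] F tool5 [-0.93 -1.8  -8.23] M [ 0.814 -0.195 -0.011] w 0.0096
```

Call:
{"name": "jog_arm", "arguments": {"jaw": [1,1,1,1,1,1,1,1], "linear": [[0,0,0.0002],[0,0,0.0004],[0,0,0.0006],[0,0,0.0006],[0,0,0.0006],[0,0,0.0006],[0,0,0.0006],[0,0,0.0006]], "delta_rot": [[0,0,0],[0,0,0],[0,0,0],[0,0,0],[0,0,0],[0,0,0],[0,0,0],[0,0,0]]}}

```text
clock: 15.83
eef_pos: [0.5619, 0.0163, 0.1373]
tool_rot: [0.785, 0.611, 0.066, 0.083]
ft_force: [-5.0, 0.4, 9.1]
grip_width: 0.0091
```

```bash
python3 - <<'E'
from h import *
from workcell import bot
st(bot)
E
```

```text
clock 15.83 tool5 mm [  0.52 -44.49  82.06] vs target [ 0.07  0.16 15.06] rot [-0.06  0.06  0.02] F tool5 [-0.87 -2.93 -9.97] M [ 0.92  -0.254  0.   ] w 0.0091
```

Call:
{"name": "jog_arm", "arguments": {"jaw": [1,1,1,1,1,1,1,1], "linear": [[0,0,0],[0,0,0],[0,0,0],[0,0,0],[0,0,0],[0,0,0],[0,0,0],[0,0,0]], "delta_rot": [[0,0,1.5],[0,0,3],[0,0,5],[0,0,7],[0,0,9],[0,0,11],[0,0,12],[0,0,12]]}}

```text
clock: 16.5
eef_pos: [0.562, 0.0162, 0.1374]
tool_rot: [0.844, 0.525, 0.074, 0.076]
ft_force: [-4.5, -0.1, 9.3]
grip_width: 0.0091
```

```bash
python3 - <<'E'
from h import *
from workcell import bot
st(bot)
E
```

```text
clock 16.50 tool5 mm [  0.41 -44.36  82.03] vs target [-0.04  0.29 15.03] rot [-0.07  0.05 12.05] F tool5 [ -1.15  -2.29 -10.  ] M [ 0.871 -0.292 -0.065] w 0.0091
```

Call:
{"name": "jog_arm", "arguments": {"jaw": [1,1,1,1,1,1,1,1], "linear": [[0,0,0],[0,0,0],[0,0,0],[0,0,0],[0,0,0],[0,0,0],[0,0,0],[0,0,0]], "delta_rot": [[0,0,3],[0,0,6],[0,0,9],[0,0,12],[0,0,15],[0,0,18],[0,0,20],[0,0,20]]}}

```text
clock: 17.17
eef_pos: [0.5619, 0.0161, 0.1374]
tool_rot: [0.923, 0.37, 0.086, 0.062]
ft_force: [-5.2, -0.4, 9.6]
grip_width: 0.009
```

```bash
python3 - <<'E'
from h import *
from workcell import bot
st(bot)
E
```

```text
clock 17.17 tool5 mm [  0.27 -44.41  82.06] vs target [-0.18  0.24 15.06] rot [-0.06  0.04 32.09] F tool5 [ -1.66  -2.8  -10.45] M [ 0.909 -0.395 -0.089] w 0.009
```

Call:
{"name": "jog_arm", "arguments": {"jaw": [1,1,1,1,1,1,1,1], "linear": [[0.0001,0,0],[0.0002,-0.0001,0],[0.0002,-0.0001,0],[0.0002,-0.0001,0],[0.0002,-0.0001,0],[0.0002,-0.0001,0],[0.0002,-0.0001,0],[0.0002,-0.0001,0]], "delta_rot": [[0,0,4],[0,0,8],[0,0,12],[0,0,16],[0,0,20],[0,0,24],[0,0,28],[0,0,28]]}}

```text
clock: 17.83
eef_pos: [0.5618, 0.016, 0.1374]
tool_rot: [0.985, 0.135, 0.098, 0.039]
ft_force: [-6.1, -1.7, 9.3]
grip_width: 0.0089
```

```bash
python3 - <<'E'
from h import *
from workcell import bot
st(bot)
E
```

```text
clock 17.83 tool5 mm [  0.14 -44.48  82.04] vs target [-0.31  0.17 15.04] rot [-7.000e-02  2.000e-02  6.016e+01] F tool5 [ -3.12  -3.46 -10.21] M [ 0.982 -0.593 -0.073] w 0.0089
```

Call:
{"name": "jog_arm", "arguments": {"jaw": [1,1,1,1,1,1,1,1], "linear": [[-0.0002,0.0001,0],[-0.0004,0.0001,0],[-0.0004,0.0001,0],[-0.0004,0.0001,0],[-0.0004,0.0001,0],[-0.0004,0.0001,0],[-0.0004,0.0001,0],[-0.0004,0.0001,0]], "delta_rot": [[0,0,4],[0,0,8],[0,0,12],[0,0,16],[0,0,20],[0,0,24],[0,0,26],[0,0,26]]}}

```text
clock: 18.5
eef_pos: [0.5616, 0.0159, 0.1373]
tool_rot: [0.99, -0.089, 0.104, 0.016]
ft_force: [-5.6, 0.4, 10.7]
grip_width: 0.0087
```

```bash
python3 - <<'E'
from h import *
from workcell import bot
st(bot)
E
```

```text
clock 18.50 tool5 mm [-1.000e-02 -4.467e+01  8.203e+01] vs target [-0.46 -0.02 15.03] rot [-6.00e-02  5.00e-02  8.61e+01] F tool5 [ -0.99  -3.21 -11.68] M [ 0.872 -0.524 -0.096] w 0.0087
```

Call:
{"name": "jog_arm", "arguments": {"jaw": [1,1,1,1,1,1,1,1], "linear": [[0,0,0],[0,0,0],[0,0,0],[0,0,0],[0,0,0],[0,0,0],[0,0,0],[0,0,0]], "delta_rot": [[0,0,1],[0,0,2],[0,0,3],[0,0,4],[0,0,5],[0,0,6],[0,0,6],[0,0,6]]}}

```text
clock: 19.17
eef_pos: [0.5615, 0.0158, 0.1373]
tool_rot: [0.984, -0.14, 0.105, 0.011]
ft_force: [-5.3, -0.6, 9.3]
grip_width: 0.0093
```

```bash
python3 - <<'E'
from h import *
from workcell import bot
st(bot)
E
```

```text
clock 19.17 tool5 mm [-4.000e-02 -4.472e+01  8.202e+01] vs target [-0.49 -0.07 15.02] rot [-6.000e-02  5.000e-02  9.203e+01] F tool5 [ -1.91  -2.93 -10.18] M [ 0.911 -0.492 -0.088] w 0.0093
```

Call:
{"name": "jog_arm", "arguments": {"jaw": [1,1,1,1,1,1,1,1], "linear": [[0,0,0],[0,0,0],[0,0,0],[0,0,0],[0,0,0],[0,0,0],[0,0,0],[0,0,0]], "delta_rot": [[0,0,0.6],[0,0,1.2],[0,0,1.8],[0,0,2.4],[0,0,3],[0,0,3],[0,0,3],[0,0,3]]}}

```text
clock: 19.83
eef_pos: [0.5615, 0.0158, 0.1373]
tool_rot: [0.98, -0.166, 0.105, 0.008]
ft_force: [-6.6, -0.1, 9.7]
grip_width: 0.0091
```

```bash
python3 - <<'E'
from h import *
from workcell import bot
st(bot)
E
```

```text
clock 19.83 tool5 mm [-4.000e-02 -4.474e+01  8.204e+01] vs target [-0.49 -0.09 15.04] rot [-6.000e-02  5.000e-02  9.503e+01] F tool5 [ -1.75  -4.17 -10.86] M [ 0.981 -0.539 -0.083] w 0.0091
```

Call:
{"name": "jog_arm", "arguments": {"jaw": [1,1,1,1,1,1,1,1], "linear": [[0,0,0],[0,0,0],[0,0,0],[0,0,0],[0,0,0],[0,0,0],[0,0,0],[0,0,0]], "delta_rot": [[0,0,0.4],[0,0,0.8],[0,0,1.2],[0,0,1.6],[0,0,2],[0,0,2],[0,0,2],[0,0,2]]}}

```text
clock: 20.5
eef_pos: [0.5615, 0.0159, 0.1373]
tool_rot: [0.977, -0.183, 0.105, 0.006]
ft_force: [-6.1, -0.6, 10.2]
grip_width: 0.0093
```

```bash
python3 - <<'E'
from h import *
from workcell import bot
st(bot)
E
```

```text
clock 20.50 tool5 mm [-3.000e-02 -4.476e+01  8.203e+01] vs target [-0.48 -0.11 15.03] rot [-6.000e-02  5.000e-02  9.699e+01] F tool5 [ -2.11  -3.48 -11.14] M [ 0.945 -0.593 -0.271] w 0.0093
```

Call:
{"name": "jog_arm", "arguments": {"jaw": [1,1,1,1,1,1,0.9,0.8], "linear": [[0,0,0],[0,0,-0.0004],[0,0,-0.0008],[0,0,-0.0012],[0,0,-0.0014],[0,0,-0.0014],[0,0,-0.0014],[0,0,-0.0014]], "delta_rot": [[0,0,0],[0,0,-0.8],[0,0,-1.4],[0,0,-1.4],[0,0,-1.4],[0,0,-1.4],[0,0,-1.4],[0,0,-1.4]]}}

```text
clock: 21.17
eef_pos: [0.5615, 0.0167, 0.1376]
tool_rot: [0.98, -0.171, 0.105, 0.007]
ft_force: [-0.2, -0.6, -1.0]
grip_width: 0.0166
```

```bash
python3 - <<'E'
from h import *
from workcell import bot
st(bot)
E
```

```text
clock 21.17 tool5 mm [  0.76 -44.87  81.76] vs target [ 0.31 -0.22 14.76] rot [8.000e-02 9.000e-02 9.564e+01] F tool5 [-0.65 -0.3   1.01] M [ 0.232 -0.014 -0.009] w 0.0166
```

Call:
{"name": "jog_arm", "arguments": {"jaw": [0.6,0.5,0.5,0.5,0.5,0.5,0.5,0.5], "linear": [[0,0,0],[0,0,0],[0,0,-0.003],[0,0,-0.02],[0,0,-0.045],[0,0,-0.07],[0,0,-0.08],[0,0,-0.08]], "delta_rot": [[0,0,0],[0,0,0],[0,0,0],[0,0,0],[0,0,0],[0,0,0],[0,0,0],[0,0,0]]}}

```text
clock: 21.83
eef_pos: [0.5468, 0.0208, 0.2193]
tool_rot: [0.979, -0.171, 0.108, 0.006]
ft_force: [0.6, -0.6, -0.9]
grip_width: 0.0426
```

```bash
python3 - <<'E'
from h import *
from workcell import bot
st(bot)
im,d,c=look(bot,"wrist","w6")
E
```

```text
clock 21.83 tool5 mm [  1.17 -42.71  -1.42] vs target [  0.72   1.94 -68.42] rot [-0.13  0.44 95.63] F tool5 [-0.48  0.55  1.04] M [ 0.221  0.004 -0.033] w 0.0426
```

View pics/w6.png

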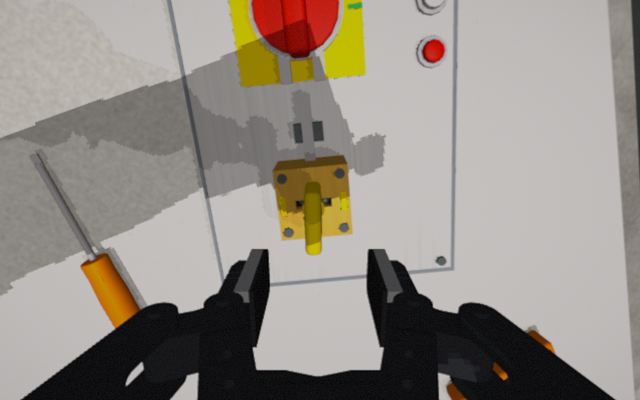

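```bash
python3 - <<'E'
from h import *
from workcell import bot
o,B=pan()
im,d,c,W=loadw("w5");L=(W-o)@B
hsv=cv2.cvtColor(im,cv2.COLOR_RGB2HSV)
m=((hsv[...,0]<8)|(hsv[...,0]>172))&(hsv[...,1]>120)&(abs(L[...,0]+.012)<.05)&(abs(L[...,1]-.065)<.05)
k=m&(abs(L[...,2]-.058)<.003);Q=L[k];print("bar",np.median(Q[:,2]),len(Q),cv2.minAreaRect((Q[:,:2]*1000).astype(np.float32)))
k=m&(abs(L[...,2]-.0231)<.003);Q=L[k];print("base",np.median(Q[:,2]),cv2.minEnclosingCircle((Q[:,:2]*1000).astype(np.float32)))
ax=o+B@[-.012+.0004,.065+.0005,0]
Rt=toolrot(180,B)
s=bot.get_obs();Rc=R.from_quat(s['tool_rot']).as_matrix()
print("q",s['joint_pos'])
p=ax+B@[0,0,.13]
print(p,"lin tool",Rc.T@(p-s['eef_pos'])*1e3)
# rotation as intermediate targets yaw
for y in (60,120,180): print(y,np.degrees(R.from_matrix(Rc.T@toolrot(y,B)).as_rotvec()))
E
```

```text
bar 0.05592022777323066 1620 ((-11.260699272155762, 64.59727478027344), (63.05650329589844, 13.066221237182617), 89.94683837890625)
base 0.021074004524626794 ((-11.956079483032227, 62.79429244995117), 29.818801879882812)
q [ 0.07133619  0.19868028 -0.15425441  1.01363475 -0.06410179  1.98125729]
[0.58167002 0.14525139 0.19791293] lin tool [ -12.78867474 -128.92334316   20.11920087]
60 [-3.66960459e-02 -2.84342353e-01 -6.56229790e+01]
120 [   0.12873579   -0.30856496 -125.62282728]
180 [ -0.3285488    0.25077418 174.37641869]
```

Call:
{"name": "jog_arm", "arguments": {"jaw": [0.5,0.5,0.5,0.5,0.4,0.4,0.4,0.4], "linear": [[-0.001,-0.015,0],[-0.003,-0.035,0],[-0.005,-0.06,0],[-0.008,-0.085,0.005],[-0.01,-0.105,0.01],[-0.012,-0.12,0.015],[-0.0128,-0.129,0.02],[-0.0128,-0.129,0.02]], "delta_rot": [[0,0,-7],[0,0,-14],[0,0,-21],[0,0,-28],[0,0,-35],[0,0,-42],[0,0,-49],[0,0,-56]]}}

```text
clock: 22.55
eef_pos: [0.5798, 0.1467, 0.1926]
tool_rot: [0.944, 0.313, 0.087, 0.055]
ft_force: [0.2, -0.0, 0.3]
grip_width: 0.0514
```

Call:
{"name": "jog_arm", "arguments": {"jaw": [0.4,0.4,0.4,0.4,0.4,0.4,0.4,0.4], "linear": [[0,0,0],[0,0,0],[0,0,0],[0,0,0],[0,0,0],[0,0,0],[0,0,0],[0,0,0]], "delta_rot": [[0,0,-7],[0,0,-14],[0,0,-21],[0,0,-28],[0,0,-35],[0,0,-42],[0,0,-49],[0,0,-56]]}}

```text
clock: 23.22
eef_pos: [0.5798, 0.1448, 0.194]
tool_rot: [0.688, 0.719, 0.051, 0.09]
ft_force: [-0.5, -0.0, 0.1]
grip_width: 0.0515
```

Call:
{"name": "jog_arm", "arguments": {"jaw": [0.4,0.4,0.4,0.4,0.4,0.4,0.4,0.4], "linear": [[0,0,0],[0,0,0],[0,0,0],[0,0,0],[0,0,0],[0,0,0],[0,0,0],[0,0,0]], "delta_rot": [[0,0,-7],[0,0,-14],[0,0,-21],[0,0,-28],[0,0,-35],[0,0,-42],[0,0,-49],[0,0,-56]]}}

```text
clock: 23.88
eef_pos: [0.5798, 0.1448, 0.194]
tool_rot: [0.27, 0.957, 0.003, 0.104]
ft_force: [-0.0, -0.2, 0.6]
grip_width: 0.0511
```

```bash
python3 - <<'E'
from h import *
from workcell import bot
o,B=pan()
s=bot.get_obs();print(s['joint_pos'],s['joint_vel'].max())
delta(bot,o+B@[-.0115,.0648,.13],toolrot(180,B))
im,d,c=look(bot,"wrist","w7")
E
```

```text
[ 0.29591789  0.33092001 -0.03643499  1.02543071 -0.10712392 -0.73531801] 0.0014852759426092284
clock 23.8833 lin [-2.34  0.97 -3.51] mm rot [ -0.05  -0.14 -17.26]
```

View pics/w7.png

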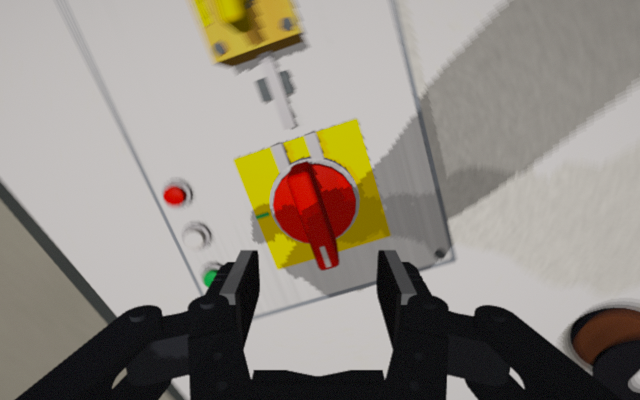

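Call:
{"name": "jog_arm", "arguments": {"jaw": [0.4,0.4,0.4,0.4,0.4,0.4,0.4,0.4], "linear": [[-0.001,0.0005,0],[-0.0023,0.001,0],[-0.0023,0.001,0],[-0.0023,0.001,0.01],[-0.0023,0.001,0.02],[-0.0023,0.001,0.03],[-0.0023,0.001,0.03],[-0.0023,0.001,0.03]], "delta_rot": [[0,0,-7],[0,0,-14],[0,-0.1,-17.3],[0,-0.1,-17.3],[0,-0.1,-17.3],[0,-0.1,-17.3],[0,-0.1,-17.3],[0,-0.1,-17.3]]}}

```text
clock: 24.6
eef_pos: [0.5883, 0.1428, 0.1657]
tool_rot: [0.126, 0.986, -0.013, 0.104]
ft_force: [-0.0, 0.0, -0.3]
grip_width: 0.0514
```

```bash
python3 - <<'E'
from h import *
from workcell import bot
o,B=pan()
delta(bot,o+B@[-.0115,.0648,.043],toolrot(180,B))
im,d,c=look(bot,"wrist","w8")
E
```

```text
clock 24.6 lin [ 0.08  0.06 54.06] mm rot [-0.04 -0.03 -0.37]
```

View pics/w8.png

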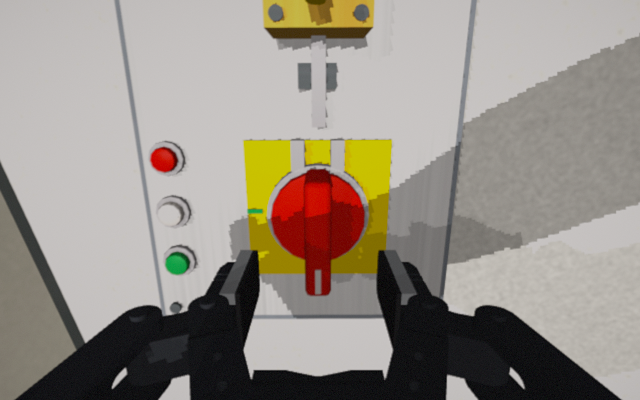

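Call:
{"name": "jog_arm", "arguments": {"jaw": [0.4,0.4,0.4,0.4,0.4,0.4,0.4,0.4], "linear": [[0,0,0.01],[0,0,0.02],[0,0,0.03],[0,0,0.04],[0,0,0.048],[0,0,0.0525],[0,0,0.0525],[0,0,0.0525]], "delta_rot": [[0,0,-0.4],[0,0,-0.4],[0,0,-0.4],[0,0,-0.4],[0,0,-0.4],[0,0,-0.4],[0,0,-0.4],[0,0,-0.4]]}}

```text
clock: 25.32
eef_pos: [0.6, 0.1405, 0.1161]
tool_rot: [0.122, 0.987, -0.013, 0.105]
ft_force: [0.6, -0.5, 0.2]
grip_width: 0.0514
```

```bash
python3 - <<'E'
from h import *
from workcell import bot
o,B=pan()
delta(bot,o+B@[-.0115,.0648,.043],toolrot(180,B)); st(bot)
E
```

```text
clock 25.3167 lin [ 1.35 -0.58  3.05] mm rot [0.05 0.11 0.07]
clock 25.32 tool5 mm [130.22 -42.59 104.26] vs target [129.77   2.06  37.26] rot [-8.000e-02 -6.000e-02 -9.007e+01] F tool5 [-0.35  0.75  0.01] M [ 0.192 -0.018  0.024] w 0.0514
```

Call:
{"name": "jog_arm", "arguments": {"jaw": [0.4,0.4,0.6,0.8,1,1,1,1], "linear": [[0.0007,-0.0003,0.0005],[0.0013,-0.0006,0.001],[0.0013,-0.0006,0.001],[0.0013,-0.0006,0.001],[0.0013,-0.0006,0.001],[0.0013,-0.0006,0.001],[0.0013,-0.0006,0.001],[0.0013,-0.0006,0.001]], "delta_rot": [[0,0,0],[0,0,0],[0,0,0],[0,0,0],[0,0,0],[0,0,0],[0,0,0],[0,0,0]]}}

```text
clock: 25.98
eef_pos: [0.5987, 0.1404, 0.1158]
tool_rot: [0.122, 0.987, -0.012, 0.105]
ft_force: [-4.4, -0.1, 5.1]
grip_width: 0.0129
```

```bash
python3 - <<'E'
from h import *
from workcell import bot
o,B=pan()
delta(bot,o+B@[-.0115,.0648,.043],toolrot(180,B)); st(bot)
E
```

```text
clock 25.9833 lin [ 0.11 -0.21  3.  ] mm rot [0.09 0.15 0.07]
clock 25.98 tool5 mm [129.85 -43.83 104.31] vs target [129.4    0.82  37.31] rot [-1.400e-01 -5.000e-02 -9.007e+01] F tool5 [-1.15 -3.08 -5.91] M [ 0.785 -0.096  0.173] w 0.0129
```

Call:
{"name": "jog_arm", "arguments": {"jaw": [1,1,1,1,1,1,1,1], "linear": [[0,0,0],[0,0,0],[0,0,0],[0,0,0],[0,0,0],[0,0,0],[0,0,0],[0,0,0]], "delta_rot": [[0,0,1],[0,0,3],[0,0,6],[0,0,9],[0,0,12],[0,0,15],[0,0,18],[0,0,20]]}}

```text
clock: 26.65
eef_pos: [0.5987, 0.1404, 0.1158]
tool_rot: [0.293, 0.95, 0.006, 0.106]
ft_force: [-4.8, -0.5, 6.0]
grip_width: 0.0134
```

```bash
python3 - <<'E'
from h import *
from workcell import bot
o,B=pan()
st(bot)
E
```

```text
clock 26.65 tool5 mm [129.82 -43.86 104.33] vs target [129.37   0.79  37.33] rot [-1.300e-01 -4.000e-02 -6.998e+01] F tool5 [-1.69 -3.12 -6.85] M [ 0.767 -0.199 -0.243] w 0.0134
```

Call:
{"name": "jog_arm", "arguments": {"jaw": [1,1,1,1,1,1,1,1], "linear": [[0,0,0],[0,0,0],[0,0,0],[0,0,0],[0,0,0],[0,0,0],[0,0,0],[0,0,0]], "delta_rot": [[0,0,4],[0,0,8],[0,0,12],[0,0,16],[0,0,20],[0,0,24],[0,0,28],[0,0,30]]}}

```text
clock: 27.32
eef_pos: [0.5986, 0.1404, 0.1158]
tool_rot: [0.529, 0.842, 0.033, 0.101]
ft_force: [-4.4, -0.4, 5.7]
grip_width: 0.0132
```

```bash
python3 - <<'E'
from h import *
from workcell import bot
st(bot)
E
```

```text
clock 27.32 tool5 mm [129.83 -43.91 104.33] vs target [129.38   0.74  37.33] rot [-1.300e-01 -1.000e-02 -3.995e+01] F tool5 [-1.46 -2.89 -6.48] M [ 0.786 -0.254 -0.229] w 0.0132
```

Call:
{"name": "jog_arm", "arguments": {"jaw": [1,1,1,1,1,1,1,1], "linear": [[0,0,0],[0,0,0],[0,0,0],[0,0,0],[0,0,0],[0,0,0],[0,0,0],[0,0,0]], "delta_rot": [[0,0,4],[0,0,8],[0,0,12],[0,0,16],[0,0,20],[0,0,24],[0,0,28],[0,0,32]]}}

```text
clock: 27.98
eef_pos: [0.5986, 0.1404, 0.1158]
tool_rot: [0.741, 0.664, 0.06, 0.088]
ft_force: [-3.6, 0.5, 7.1]
grip_width: 0.0129
```

Call:
{"name": "jog_arm", "arguments": {"jaw": [1,1,1,1,1,1,1,1], "linear": [[0,0,0],[0,0,0],[0,0,0],[0,0,0],[0,0,0],[0,0,0],[0,0,0],[0,0,0]], "delta_rot": [[0,0,1],[0,0,2],[0,0,3],[0,0,4],[0,0,5],[0,0,6],[0,0,6],[0,0,6]]}}

```text
clock: 28.65
eef_pos: [0.5986, 0.1405, 0.1158]
tool_rot: [0.773, 0.625, 0.064, 0.084]
ft_force: [-4.5, 0.8, 5.8]
grip_width: 0.0132
```

```bash
python3 - <<'E'
from h import *
from workcell import bot
st(bot)
E
```

```text
clock 28.65 tool5 mm [129.87 -43.94 104.32] vs target [129.42   0.71  37.32] rot [-0.12  0.04 -2.09] F tool5 [-0.32 -3.28 -6.64] M [ 0.795 -0.228 -0.059] w 0.0132
```

Call:
{"name": "jog_arm", "arguments": {"jaw": [1,1,1,1,1,1,1,1], "linear": [[0,0,0],[0,0,0],[0,0,0],[0,0,0],[0,0,0],[0,0,0],[0,0,0],[0,0,0]], "delta_rot": [[0,0,0.5],[0,0,1],[0,0,1.5],[0,0,2],[0,0,2.4],[0,0,2.4],[0,0,2.4],[0,0,2.4]]}}

```text
clock: 29.32
eef_pos: [0.5986, 0.1405, 0.1158]
tool_rot: [0.786, 0.609, 0.066, 0.083]
ft_force: [-5.0, 1.0, 6.5]
grip_width: 0.0128
```

```bash
python3 - <<'E'
from h import *
from workcell import bot
st(bot)
im,d,c=look(bot,"side","s3"); cv2.imwrite("pics/s3c.png",cv2.resize(im[140:240,280:400],None,fx=6,fy=6,interpolation=cv2.INTER_CUBIC)[:,:,::-1])
E
```

```text
clock 29.32 tool5 mm [129.86 -43.95 104.32] vs target [129.41   0.7   37.32] rot [-0.12  0.04  0.29] F tool5 [-0.25 -3.67 -7.38] M [ 0.846 -0.262 -0.181] w 0.0128
```

Call:
{"name": "jog_arm", "arguments": {"jaw": [1,1,1,1,1,1,1,1], "linear": [[0,0,0],[0,0,0],[0,0,0],[0,0,0],[0,0,0],[0,0,0],[0,0,0],[0,0,0]], "delta_rot": [[0,0,0.5],[0,0,1],[0,0,1.5],[0,0,1.5],[0,0,1.5],[0,0,1.5],[0,0,1.5],[0,0,1.5]]}}

```text
clock: 30.03
eef_pos: [0.5986, 0.1405, 0.1158]
tool_rot: [0.793, 0.6, 0.067, 0.083]
ft_force: [-4.0, -0.2, 6.3]
grip_width: 0.0133
```

```bash
python3 - <<'E'
from h import *
from workcell import bot
st(bot)
E
```

```text
clock 30.03 tool5 mm [129.88 -43.98 104.32] vs target [129.43   0.67  37.32] rot [-0.12  0.02  1.62] F tool5 [-1.14 -2.46 -6.97] M [ 0.717 -0.4   -1.235] w 0.0133
```

Call:
{"name": "jog_arm", "arguments": {"jaw": [1,1,1,1,0.9,0.7,0.6,0.5], "linear": [[0,0,0],[0,0,0],[0,0,0],[0,0,0],[0,0,0],[0,0,0],[0,0,0],[0,0,0]], "delta_rot": [[0,0,-0.6],[0,0,-1],[0,0,-1],[0,0,-1],[0,0,-1],[0,0,-1],[0,0,-1],[0,0,-1]]}}

```text
clock: 30.7
eef_pos: [0.5991, 0.1401, 0.115]
tool_rot: [0.789, 0.605, 0.066, 0.083]
ft_force: [-0.1, -0.7, -0.1]
grip_width: 0.0423
```

Call:
{"name": "jog_arm", "arguments": {"jaw": [0.5,0.5,0.5,0.5,0.5,0.5,0.5,0.5], "linear": [[0,0,0],[0,0,-0.005],[0,0,-0.02],[0,0,-0.045],[0,0.02,-0.075],[0,0.04,-0.1],[0,0.05,-0.11],[0,0.05,-0.11]], "delta_rot": [[0,0,0],[0,0,0],[0,0,0],[0,0,0],[0,0,0],[0,0,0],[0,0,0],[0,0,0]]}}

```text
clock: 31.37
eef_pos: [0.6272, 0.1332, 0.2387]
tool_rot: [0.789, 0.604, 0.071, 0.085]
ft_force: [1.1, 0.4, 0.5]
grip_width: 0.0427
```

```bash
python3 - <<'E'
from h import *
from workcell import bot
st(bot)
im,d,c=look(bot,"wrist","w9");o,B=pan();W=cloud(d,c);L=(W-o)@B
hsv=cv2.cvtColor(im,cv2.COLOR_RGB2HSV)
m=((hsv[...,0]<8)|(hsv[...,0]>172))&(hsv[...,1]>120)&(abs(L[...,2]-.057)<.004)&(abs(L[...,1]-.065)<.06)
Q=L[m];print("bar",np.median(Q[:,2]),cv2.minAreaRect((Q[:,:2]*1000).astype(np.float32)))
m=(hsv[...,0]>=18)&(hsv[...,0]<=35)&(hsv[...,1]>150)&(abs(L[...,1]+.065)<.04)&(abs(L[...,0]+.012)<.04)&(L[...,2]>.06)
Q=L[m];print("bow",np.percentile(Q[:,2],[50,99]));Q=Q[Q[:,2]>.078];print(cv2.minAreaRect((Q[:,:2]*1000).astype(np.float32)))
im,d,c=look(bot,"scene","s4")
cv2.imwrite("pics/s4c.png",cv2.resize(im[150:290,180:420],None,fx=3.3,fy=3.3,interpolation=cv2.INTER_CUBIC)[:,:,::-1])
E
```

```text
clock 31.37 tool5 mm [129.94  10.62  -9.78] vs target [129.49  55.27 -76.78] rot [-0.64  0.28  0.95] F tool5 [ 0.7   1.06 -0.25] M [ 0.179  0.014 -0.052] w 0.0427
bar 0.05566971616140249 ((-11.975608825683594, 65.13322448730469), (13.893508911132812, 61.122745513916016), 89.53662109375)
bow [0.08249964 0.08471228]
((-12.134740829467773, -63.74739074707031), (39.451622009277344, 10.252755165100098), 85.2474136352539)
```

View pics/w9.png

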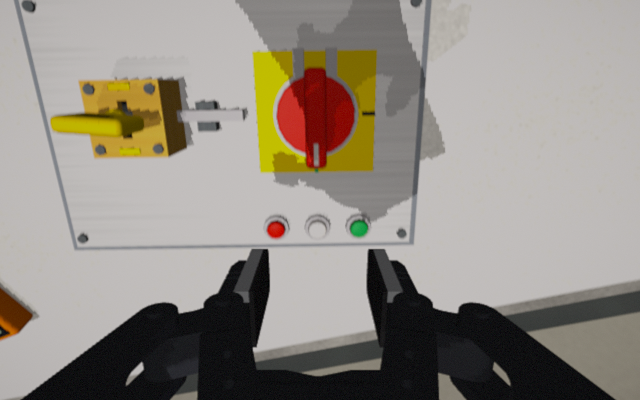

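View pics/s4c.png

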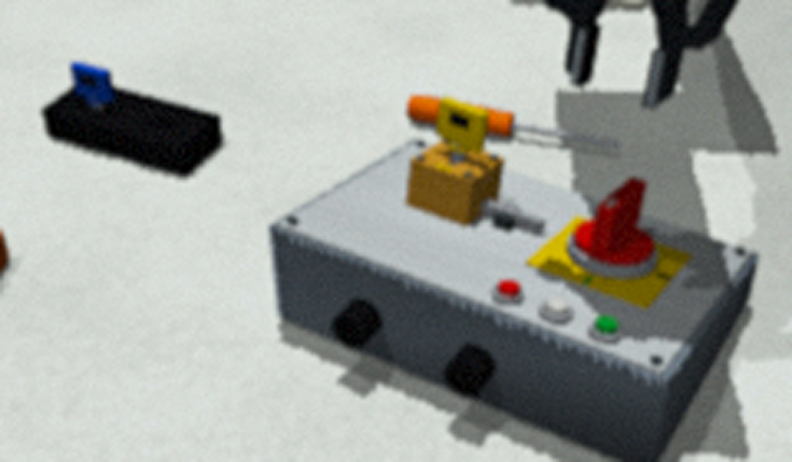

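```bash
python3 - <<'E'
from workcell import bot
s=bot.get_obs();print(s['clock'],abs(s['joint_vel']).max(),bot.job_done())
E
```

```text
the job is handed in; nothing more can be done
31.4667 0.057880847631814614 None
```

The roller door's supply is back on at the console, and I handed the job in at about 31.5 s of the 72 s allowed. The hand-in gave no verdict, so the result rests on my own checks.

- **Key:** I lifted the yellow key from the block and located the keyway with the wrist camera. It entered on the first light descent with no contact at the face. I pressed it to the plunger's hard stop with about 11 N, then turned it clockwise to 97°, where the torque rose to about 0.27 N m at the stop. The 97° includes about 6° of play. I then let it go standing in the lock.
- **Handle:** With the bolt seen clear of the fork, I turned the isolator clockwise to its stop. The torque there reached about 1.2 N m, all of it against the end stop.

**Last checks:**
- The camera puts the bar 89.5° round.
- The bow stands at about 95° within its play. Its top is 84.7 mm above the lid, which puts the tip about 13 mm below the face.
- The bolt is withdrawn.
- The blue key and screwdriver look unmoved in the last scene picture. I did not measure the blue key, screwdriver, meter or spool against their starting places.
- The gripper is clear of everything.

**Disagreements:** None of these affected the work.
- The lid read about 2 mm higher than the heights given for the console.
- The wrist camera read heights about 1.6 mm too high.
- Side forces of up to about 4 N built up while the key turned. I eased them partway through.

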